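Lock the reagent chest with hasp and pin

TASK

Lock the grey reagent chest: swing the steel hasp strap over until it lies flat on the deck with the brass staple standing up through its slot, then push the red-headed locking pin sideways through the staple's loop, above the strap, from whichever side you like, until the pin's head comes up against the edge of the strap, and leave it there. Do not knock over or push aside the two bottles and the beaker.

Things in the scene. Friction and masses are not known exactly. Their poses are not given: they have to be found in the camera images.
- chest: Reagent chest, fixed to the bench, 270 mm in its x (front to back), 250 mm in y, top at 90 mm. Origin: centre of its underside; its front looks to its own -x. The top is one level surface: grey front deck (own x from -135 to -12 mm), blue lid behind it. Hasp and staple stand on it at own y = 0, nothing else.
- loop (a point): NOMINAL centre of the staple's loop, on the chest at own x -60, y 0, 14 mm above the deck; axes as the chest's. The staple is clamped in an adjustment slot: the real one stands up to 12 mm to either side of this point along the chest's x, differently every time. That is not reported: find it by feel or sight. Pushes under 25 N do not shift it.
- staple_foot (a point): Point on the deck below loop (nominal too). The brass staple is an upright frame; one looks through it along the chest's y: window 16 mm wide in x, reaching from the deck to 24 mm above it; a post 14 mm wide either side (44 mm overall), 8 mm thick in y, crown's top 33 mm above the deck.
- hasp (a joint): Angle of the steel hasp strap about its hinge, rad: 0 = shut, flat on the deck and pointing to the chest's -x; pi/2 = upright; range 0 to 2.3; starts swung back, 1.7 to 2.1. Stiff hinge: it stays where it is left; about 2 N at the tip moves it.
- hasp_hinge (a point): Middle of the hasp's hinge axis (along the chest's y), on the chest at own x +10, y 0, 3 mm above the deck.
- hasp_tip (a point): Middle of the strap's free end (yellow), mid-thickness, moves with it. Strap: 140 mm from hinge to tip, 44 mm wide (chest y), 6 mm thick, underside on the deck when shut; its slot for the staple, 16 mm wide, runs from 34 to 106 mm from the hinge; the last 34 mm is solid.
- pin: Loose locking pin, about 0.16 kg, 104 mm long, standing on the flat foot of its red head, shaft level, left or right of the chest. Origin: centre of the foot's underside; x along the shaft to its tip. Foot 40 mm (x) by 36 mm (y) by 24 mm high; on it a grip fin 34 mm (x) by 20 mm thick (y), from 24 to 66 mm high: pinch it across y.
- pin_tip (a point): Shaft's tip, pin x 84, z 14 mm. Steel shaft, 12 mm diameter, axis 14 mm above the foot's underside, from pin x 20 to 84, last 3 mm tapering to 9 mm. Foot on the deck: shaft clears the shut strap by 2 mm, the staple's crown by 4. Fully home: head's front face at the strap's edge, pin origin 42 mm from the staple along chest y, foot on the deck.
- pin_mid (a point): Point on the shaft's axis (pin x 42, z 14 mm) that lies in the staple's loop when the pin is fully home.
- jar: White reagent bottle with red cap, 60 mm diameter, 110 mm tall, loose; origin centre of its base. Stands on the other side of the chest from the pin. Leave alone.
- amber: Amber bottle with black cap, 72 mm diameter, 150 mm tall, loose; origin centre of its base. Leave alone.
- beaker: Glass beaker, 68 mm diameter, 80 mm tall, loose; origin centre of its base. Leave alone.
Mind the look-alikes: they are no part of the job. Of the things like the pin, leave any that is black, green or pink; of the rest the larger one is meant.

How it is judged:
On the way, in this order (a step that is already met when the one before it is completed fails the run):
1. the hasp lies shut over the staple (within 0.06 rad) (value of joint hasp below 0.06 rad), for 0.2 s.
2. the pin is through the staple's loop, head at the strap (value of joint hasp below 0.06 rad and ((y of pin in the frame of loop between -0.05 and -0.036 m and y of pin_tip in the frame of loop above 0.03 m) or (y of pin in the frame of loop between 0.036 and 0.05 m and y of pin_tip in the frame of loop below -0.03 m)) and x of pin_mid in the frame of loop between -0.0153 and 0.0153 m and z of pin in the frame of loop between -0.02 and -0.008 m and z of pin_tip in the frame of loop between -0.008 and 0.01 m), for 0.2 s.
At the end, for the whole second after the job is handed in: Hasp below 0.06 rad. Pin still, released, through the loop: origin 36 to 50 mm from the loop point along chest y (head within 8 mm of the strap), tip over 30 mm beyond, pin_mid within 15.3 mm of the point along chest x (so between the posts), foot within 6 mm of deck height (all of step 2 and linear speed of pin below 0.02 m/s); the robot touches nothing.
It fails at once if the jar is moved by more than 30 mm or tipped (distance of jar from where it was at the start of the episode above 0.03 m or angle between jar's own z axis and vertical above 0.35 rad).
It fails at once if the amber is moved by more than 30 mm or tipped (distance of amber from where it was at the start of the episode above 0.03 m or angle between amber's own z axis and vertical above 0.35 rad).
It fails at once if the beaker is moved by more than 30 mm or tipped (distance of beaker from where it was at the start of the episode above 0.03 m or angle between beaker's own z axis and vertical above 0.35 rad).
It also fails if it takes over 72 s, if anything falls off the work surface, if the arm or the gripper's body presses on something with over 40 N, if the wrist force passes 120 N, or if a joint passes its speed limit or range.

ROBOT

A 7-joint arm with a two-finger parallel gripper is mounted at the origin on the work surface. World frame = base frame: x ahead of the robot, y to its left, z up, the work surface at z = 0. Lengths are in m, angles in rad, forces in N, time in s.
With the tool pointing down it reaches from about 0.4 to 0.85 m from the base axis. Payload 10.4 kg.
Tool frame: the origin (TCP) lies at the centre of the arm's flange, where the gripper is bolted on; the fingertips stand 173 mm ahead of it and the grasp point (between the pads) lies 155 mm ahead of it (manip.nose_length is the distance from the TCP to the fingertips, in m); z points along the fingers, x is the direction in which the jaws open and shut, and the axes are right-handed (so a half turn about z gives the same grasp; the last joint's range is limited). The gripper opens to 85 mm and grips with 20 to 120 N. Pads are 22 mm wide; open, the fingers measure 114 mm over their backs; the gripper's body (76 mm by 85 mm) begins 54 mm behind the grasp point. The pads swing forward as they close: fully open they stand 13 mm farther back than shut.
Start: joints at [1.311, 0.332, -0.065, 1.46, 0.022, 1.35, -0.088], TCP at [0.147, -0.608, 0.405] pointing down, gripper open.
Joint ranges: [-2.6, 2.6], [-0.5, 2.12], [-1.47, 1.34], [0.16, 2.42], [-1.27, 4.41], [0.06, 2.06], [-2.6, 2.6]. Speed limits (rad/s): [2.22, 2.22, 2.79, 2.79, 3.14, 3.14, 3.14].

INTERFACE

Orientations are given as a unit quaternion [x, y, z, w].
In Python, from workcell import status, cams, order, manip gives the robot as it stands.
- The arm moves only by the tool servo_tool, never from a script. Its argument "motion" is a list that holds one entry, the list of rows, each a list of 6 numbers: the shift along the tool's x, y, z in units of 50 mm (1.0 is 50 mm), then the turn, a rotation vector about the tool's x, y, z in units of 5 degrees (1.0 is 5 degrees). In form: [[[x, y, z, ax, ay, az], ...]]. A call has 1 to 12 rows; each row shifts and turns the pose as measured when the row begins, along the tool's axes as they then stand; what a row does not reach is not made up. A row lasts 1/10 s, in which the tool goes at most 50 mm and 8.59 degrees, less where a joint would pass 70% of its speed; a pose out of reach is approached as far as the arm can. A call is refused whole if a number of a shift passes 1 or a number of a turn 1, either way. A call with a gripper value outside its range is refused whole. "jaw" is the closure in counts, from 0 (fully open) to 255 (shut), set as the call begins (left out, the last holds). The fingers move at their own pace and stop on an object; "force" is the grip in N (left out, the last holds). Time passes only in rows, so rows that do not move let the fingers close. It gives the time, the measured TCP pose, the force and the opening at its end, in the units of the state.
- status.get_obs(): the state, without advancing time (a new reading comes with each control period).
- cams.camera(name): name is "scene" or "side" or "wrist"; returns a dict with "color" (384x512x3 uint8, red, green, blue), "vertical_fov" (degrees; the focal length in pixels is half the picture's height over the tangent of half this angle, whatever the lens; pixels are square), "cx", "cy" (the principal point, pixels), "extrinsics" (4x4, takes a point from camera to world coordinates). Camera axes: x right, y down, z forward; pixel columns grow to the right and rows downward; lengths in m; the calibration is good to about 2 mm. A picture is of the moment at which its call begins. There is no depth.
- order.hand_in(): hands the job in, once; it reports no verdict.
The state is a dict: "clock": time; "joint_pos": joint angles; "joint_velocities": joint speeds; "tau": joint torques, N m; "position": TCP position; "ee_rot": TCP orientation; "ft_force": force on the tool from outside, world axes, zero at the start; "torque": the same for the moment, N m; "grip_width": opening from 0.0 (shut) to 1.0 (fully open).
Only numpy, scipy, OpenCV 4.12 (cv2) and the standard library are available. Lean on these libraries where they do the work, as an engineer would, in place of code of your own. Each camera call takes 0.05 s, during which the arm holds its last target.

## Working session

There is one attempt and no reset: what is moved stays moved. The work goes in short steps, Python scripts to look and compute and a tool call to move; the robot and the scene stay as the last step left them, time stands still between calls to the robot, and variables do not carry over. Pictures are saved under pics/ and viewed, and the job is handed in when it is done.

Besides the shell and the picture viewer there is one more tool, called after "Call:" as a command line: name --argument value ..., lists and objects as JSON in quotes. servo_tool: Moves the arm, as the interface text tells. Its arguments: {"type":"object","properties":{"motion":{"type":"array","items":{"type":"array","items":{"type":"array","items":{"type":"number"}}}},"jaw":{"type":"number"},"force":{"type":"number"}},"required":["motion"]}

```bash
ls; mkdir -p pics
cat > h.py <<'E'
import numpy as np, cv2
from workcell import status, cams, order, manip
from scipy.spatial.transform import Rotation as R
def K(c):
    h=c["color"].shape[0]; f=h/2/np.tan(np.radians(c["vertical_fov"])/2); return f
def ray(c,u,v):
    f=K(c); d=np.array([(u-c["cx"])/f,(v-c["cy"])/f,1.]); T=np.array(c["extrinsics"]); return T[:3,3],T[:3,:3]@d
def onz(c,u,v,z):
    o,d=ray(c,u,v); return o+d*(z-o[2])/d[2]
def proj(c,p):
    T=np.array(c["extrinsics"]); q=T[:3,:3].T@(np.array(p)-T[:3,3]); f=K(c); return np.array([c["cx"]+f*q[0]/q[2],c["cy"]+f*q[1]/q[2]])
def tri(c1,p1,c2,p2):
    o1,d1=ray(c1,*p1);o2,d2=ray(c2,*p2)
    A=np.stack([d1,-d2],1); s=np.linalg.lstsq(A,o2-o1,rcond=None)[0]
    a=o1+s[0]*d1;b=o2+s[1]*d2; return (a+b)/2,np.linalg.norm(a-b)
def save(c,n,crop=None,scale=1):
    im=c["color"]
    if crop: im=im[crop[1]:crop[3],crop[0]:crop[2]]
    cv2.imwrite("pics/"+n,cv2.resize(im[:,:,::-1],None,fx=scale,fy=scale,interpolation=cv2.INTER_CUBIC))
import pickle
def grab(n,tag):
    c=cams.camera(n); pickle.dump(c,open(f"{tag}.pkl","wb")); return c
def load(tag): return pickle.load(open(f"{tag}.pkl","rb"))
E
python3 - <<'E'
from h import *
s=status.get_obs()
for k in s: print(k,np.round(s[k],3))
print(manip.nose_length)
for n in ["scene","side","wrist"]:
    c=grab(n,n+"0"); save(c,n+"0.png",scale=1.5); print(n,c["vertical_fov"],c["cx"],c["cy"],np.round(c["extrinsics"],3).tolist())
E
```

```text
pics
clock 0.0
joint_pos [ 1.311  0.333 -0.065  1.461  0.022  1.35  -0.089]
joint_velocities [-0.001  0.     0.     0.001 -0.001 -0.001 -0.002]
tau [-1.0000e-03 -6.2544e+01  4.8000e-02 -3.9161e+01  1.6000e-02  1.0000e-02
  0.0000e+00]
position [ 0.147 -0.607  0.404]
ee_rot [ 0.786 -0.619 -0.001 -0.   ]
ft_force [-0.619  0.746  0.177]
torque [ 0.001  0.011 -0.036]
grip_width 1.003
0.1734
scene 55.60659179114247 248.55395017465656 193.85435433894642 [[-0.596, 0.685, -0.419, 0.892], [0.803, 0.518, -0.294, 0.34], [0.016, -0.512, -0.859, 0.974], [0.0, 0.0, 0.0, 1.0]]
side 49.817785182943155 264.87167545127727 193.01101603434827 [[-0.881, -0.353, 0.315, 0.071], [-0.473, 0.651, -0.594, 0.743], [0.005, -0.672, -0.74, 0.976], [0.0, 0.0, 0.0, 1.0]]
wrist 66.3662300845925 253.25732386003196 193.09135563697777 [[0.235, -0.929, -0.286, 0.219], [-0.972, -0.224, -0.068, -0.59], [-0.001, 0.294, -0.956, 0.373], [0.0, 0.0, 0.0, 1.0]]
```

View pics/scene0.png

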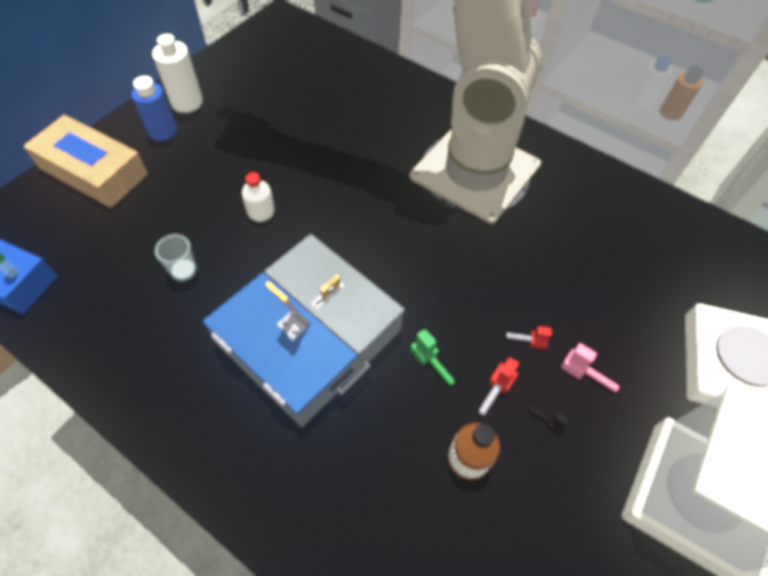

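View pics/side0.png

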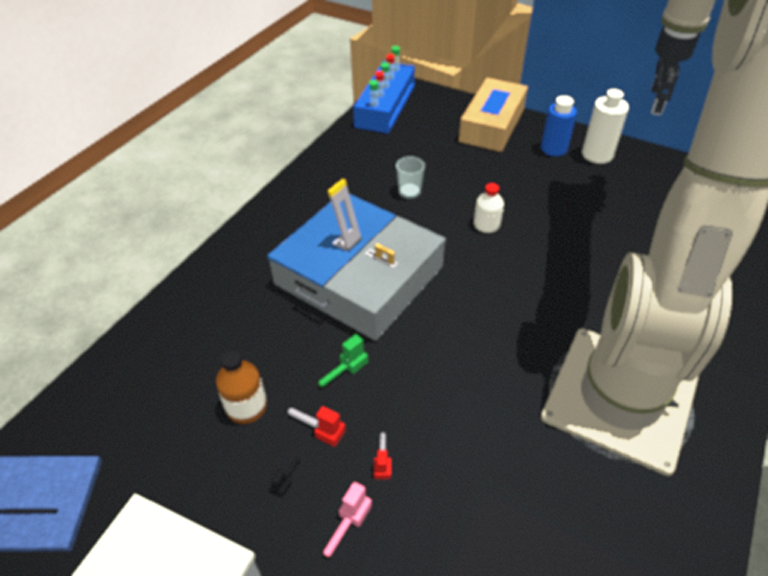

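View pics/wrist0.png

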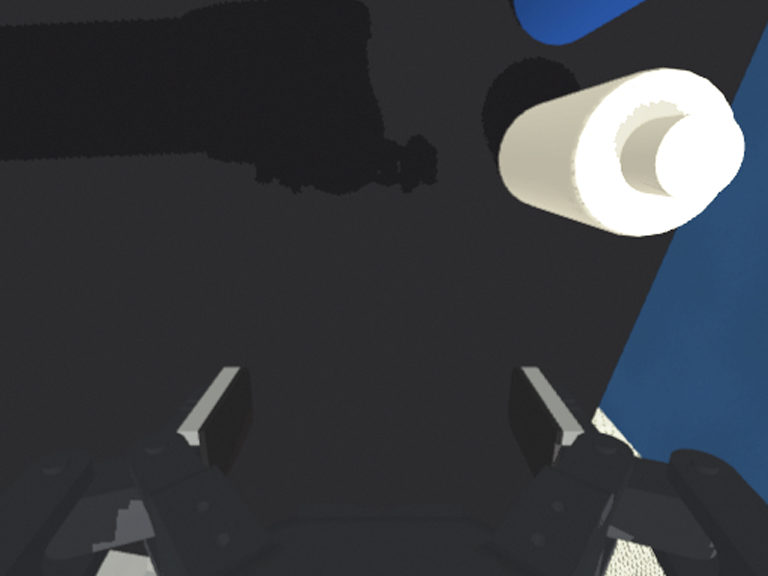

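Seen so far (display pixels, 1.5x).
- **Scene view, pin-like things:** red pin at (505,378), small red pin at (540,337), green at (427,347), pink at (580,362), black at (557,422).
- **Scene view, other things:** chest centred at about (303,325), jar (258,197), beaker (176,258), amber (475,450).
- **Candidate choice:** green, pink and black are ruled out. Of the two reds, the larger one at (505,378) is the pin, which I'll check in a close crop.
- **Side view:** the hasp is swung back.
- **Wrist view:** the white bottle is away from the job.

Run:
```python
from h import *
c=load("scene0"); save(c,"sc_chest.png",(125,150,285,290),5); save(c,"sc_pin.png",(265,200,425,320),5)
c=load("side0"); save(c,"si_chest.png",(170,110,310,235),5.5); save(c,"si_pin.png",(130,210,270,335),5.5)
```

```text
(no output)
```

View pics/sc_chest.png

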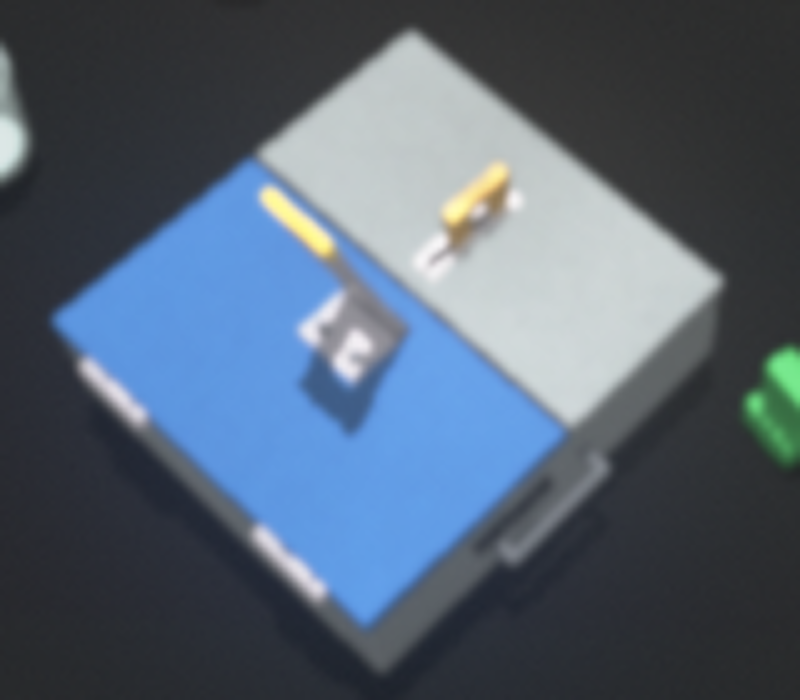

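View pics/sc_pin.png

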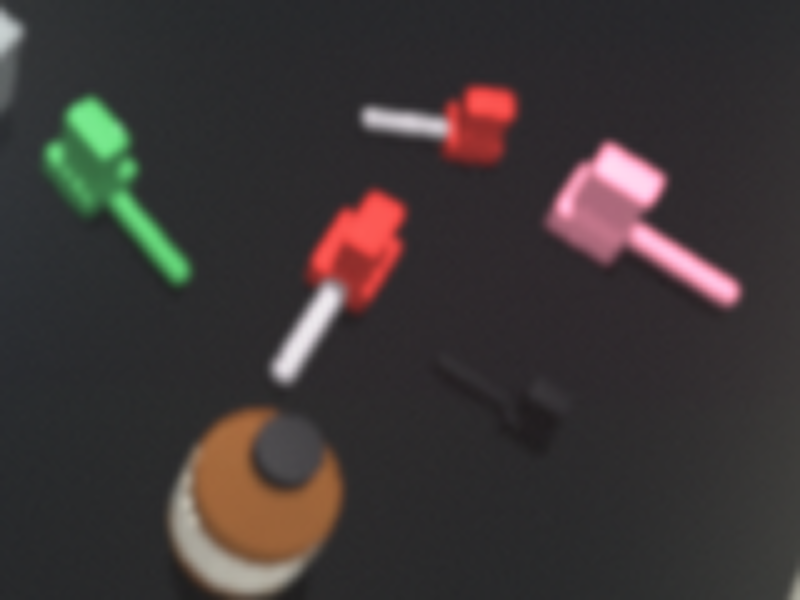

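View pics/si_chest.png

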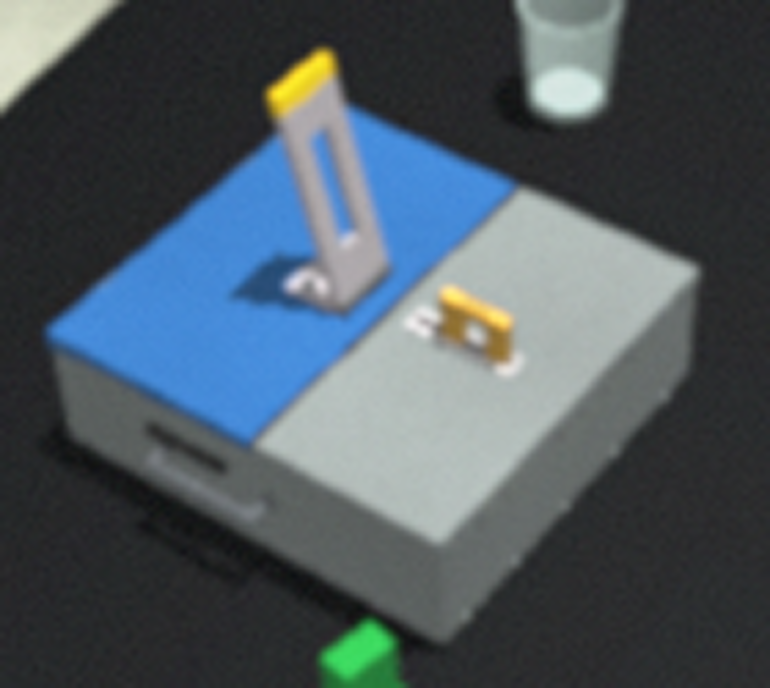

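View pics/si_pin.png

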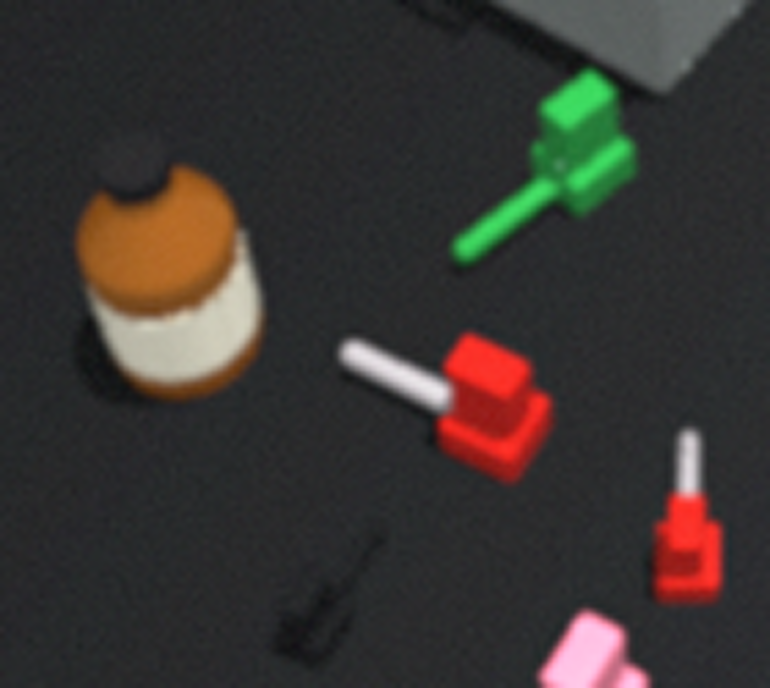

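```bash
cat > m.py <<'E'
from h import *
from scipy.optimize import least_squares
sc=load("scene0"); si=load("side0")
def P(o,s,u,v): return ((u+.5)/s-.5+o[0],(v+.5)/s-.5+o[1])
a=lambda u,v:P((125,150),5,u,v); b=lambda u,v:P((170,110),5.5,u,v)
e=lambda u,v:P((265,200),5,u,v); g=lambda u,v:P((130,210),5.5,u,v)
pts=[(sc,a(412,30),(-.135,.125)),(sc,a(722,283),(-.135,-.125)),(sc,a(365,627),(.135,-.125)),(sc,a(53,320),(.135,.125)),
(sc,a(256,153),(-.012,.125)),(sc,a(570,430),(-.012,-.125)),
(si,b(440,543),(-.135,-.125)),(si,b(697,270),(-.135,.125)),(si,b(47,335),(.135,-.125)),(si,b(520,187),(-.012,.125)),(si,b(252,441),(-.012,-.125))]
def W(p,xy,z=.09):
    c,s=np.cos(p[2]),np.sin(p[2]); return np.array([p[0]+c*xy[0]-s*xy[1],p[1]+s*xy[0]+c*xy[1],z])
def res(p): return np.concatenate([proj(c,W(p,xy))-uv for c,uv,xy in pts])
E
python3 - <<'E'
from m import *
for c,uv,xy in pts: print(xy,np.round(onz(c,*uv,.09),4))
A=onz(*pts[0][:1],*pts[0][1],.09);B=onz(*pts[1][:1],*pts[1][1],.09)
best=None
for y0 in np.arange(-3,3.1,1):
    r=least_squares(res,[.55,0,y0]); 
    if best is None or r.cost<best.cost: best=r
p=best.x; print("chest",p,best.cost,np.round(res(p).reshape(-1,2),2).tolist()); np.save("chest.npy",p)
def own(q): 
    d=np.array(q[:2])-p[:2]; c,s=np.cos(p[2]),np.sin(p[2]); return np.array([c*d[0]+s*d[1],-s*d[0]+c*d[1],q[2]-.09])
X,er=tri(sc,a(475,190),si,b(476,306)); print("crown",X,er,own(X))
for nm,u1,u2 in [("crownfront",a(503,172),b(508,322)),("crownback",a(450,213),b(443,292)),("hasptip",a(297,222),b(302,83))]:
    X,er=tri(sc,u1,si,u2); print(nm,X,er,own(X))
for nm,uv in (("F sc",e(383,215)),("F si",g(487,363))):
    c=sc if "sc" in nm else si; print(nm,onz(c,*uv,.066))
print("fin tri",tri(sc,e(381,219),si,g(487,363)))
print("tip tri",tri(sc,e(284,374),si,g(349,351)), onz(sc,*e(284,374),.014),onz(si,*g(349,351),.014))
X,er=tri(sc,e(490,103),si,g(688,512)); print("small fin",X,er)
E
```

```text
(-0.135, 0.125) [ 0.4284 -0.1427  0.09  ]
(-0.135, -0.125) [0.4583 0.106  0.09  ]
(0.135, -0.125) [0.7261 0.0759 0.09  ]
(0.135, 0.125) [ 0.6972 -0.172   0.09  ]
(-0.012, 0.125) [ 0.5503 -0.1575  0.09  ]
(-0.012, -0.125) [0.5797 0.0925 0.09  ]
(-0.135, -0.125) [0.458  0.1034 0.09  ]
(-0.135, 0.125) [ 0.4298 -0.143   0.09  ]
(0.135, -0.125) [0.7235 0.0762 0.09  ]
(-0.012, 0.125) [ 0.5524 -0.1579  0.09  ]
(-0.012, -0.125) [0.5805 0.0895 0.09  ]
chest [ 0.54177497 -0.03215614  2.29012649] 25639.949370430728 [[-42.86, 11.43], [-108.44, 39.78], [66.42, -36.13], [120.23, -51.76], [30.24, -15.55], [-30.5, 7.11], [-48.14, -62.4], [-19.71, -23.75], [35.32, 37.86], [22.05, 16.14], [-8.91, -17.59]]
crown [ 0.5088812  -0.02677731  0.12364938] 4.859768427784072e-05 [0.02571928 0.02120024 0.03364938]
crownfront [ 0.48881057 -0.02389837  0.12202317] 0.0027769431187097534 [0.04110912 0.03440143 0.03202317]
crownback [ 0.52929559 -0.02742473  0.12470951] 0.001010389132047634 [0.01178162 0.00627014 0.03470951]
hasptip [ 0.61945438 -0.03994157  0.22404528] 9.399264432032141e-05 [-0.05703805 -0.05330445  0.13404528]
F sc [0.42091451 0.3196875  0.066     ]
F si [0.42863049 0.31610849 0.066     ]
fin tri (array([0.42643275, 0.3195671 , 0.07210336]), np.float64(0.0012107224975587622))
tip tri (array([0.50998531, 0.32048926, 0.01808856]), np.float64(0.0016059186421324666)) [0.5087621  0.32111988 0.014     ] [0.51158023 0.31790789 0.014     ]
small fin [0.31570712 0.33298095 0.05260729] 0.00348709816392311
```

```bash
sed -i 's/^def W/pts=[(c,uv,(xy[0],-xy[1])) for c,uv,xy in pts]\ndef W/' m.py
cat >> m.py <<'E'
p=least_squares(res,[.57,-.03,0]).x
def own(q): 
    d=np.array(q[:2])-p[:2]; c,s=np.cos(p[2]),np.sin(p[2]); return np.array([c*d[0]+s*d[1],-s*d[0]+c*d[1],q[2]-.09])
E
python3 - <<'E'
from m import *
print("chest",p,np.round(res(p).reshape(-1,2),2).tolist()); np.save("chest.npy",p)
for nm,u1,u2 in [("crown",a(475,190),b(476,306)),("crownfront",a(503,172),b(508,322)),("crownback",a(450,213),b(443,292)),("hasptip",a(297,222),b(302,83))]:
    X,er=tri(sc,u1,si,u2); print(nm,X,er,own(X), "z-plane", own(onz(sc,*u1,.123)),own(onz(si,*u2,.123)))
t=own(tri(sc,a(297,222),si,b(302,83))[0]); print("hasp angle",np.arctan2(t[2]-.003,-(t[0]-.01)))
# colour based centroid of red pin
for c in (sc,si):
    h=cv2.cvtColor(c["color"],cv2.COLOR_RGB2HSV); m=((h[...,0]<6)|(h[...,0]>174))&(h[...,1]>170)&(h[...,2]>70)
    n,l,st,ce=cv2.connectedComponentsWithStats(m.astype(np.uint8)); print([(s[4],np.round(q,1).tolist()) for s,q in zip(st[1:],ce[1:]) if s[4]>15])
print("corners of jar etc",onz(sc,*P((0,0),1.5,258,212),0),onz(sc,*P((0,0),1.5,183,270),0), onz(sc,*P((0,0),1.5,470,465),0.0), "green fin", tri(sc,e(95,112),si,g(580,100)))
E
```

```text
chest [ 0.57737609 -0.03382506 -0.11230604] [[-0.24, 0.14], [0.1, -0.36], [-0.06, -0.31], [-0.4, -0.13], [-0.06, 0.43], [-0.19, -0.23], [-0.13, 0.6], [0.17, 0.08], [-0.35, -0.42], [0.08, 0.32], [-0.11, 0.63]]
crown [ 0.5088812  -0.02677731  0.12364938] 4.859768427784072e-05 [-0.06885323 -0.00067289  0.03364938] z-plane [-0.06912463 -0.00100941  0.033     ] [-0.06845635 -0.00118806  0.033     ]
crownfront [ 0.48881057 -0.02389837  0.12202317] 0.0027769431187097534 [-8.91200714e-02 -6.13926755e-05  3.20231715e-02] z-plane [-0.08800468  0.00186323  0.033     ] [-0.08968497 -0.00095864  0.033     ]
crownback [ 0.52929559 -0.02742473  0.12470951] 0.001010389132047634 [-0.0484949   0.00097161  0.03470951] z-plane [-0.04937978 -0.00037857  0.033     ] [-0.04742076  0.00016284  0.033     ]
hasptip [ 0.61945438 -0.03994157  0.22404528] 9.399264432032141e-05 [ 0.04249868 -0.00136227  0.13404528] z-plane [ 0.0117014  -0.05635965  0.033     ] [ 0.12752355 -0.09754888  0.033     ]
hasp angle 1.8138878177444024
[(np.int32(56), [168.1, 118.4]), (np.int32(134), [360.6, 224.2]), (np.int32(199), [336.5, 249.4])]
[(np.int32(22), [259.7, 38.0]), (np.int32(18), [252.6, 49.8]), (np.int32(64), [327.6, 125.2]), (np.int32(374), [219.2, 283.9]), (np.int32(199), [254.5, 310.0])]
corners of jar etc [ 0.40654394 -0.32569371  0.        ] [ 0.61731766 -0.3448587   0.        ] [0.59893297 0.35263805 0.        ] green fin (array([0.46676148, 0.16462282, 0.06928683]), np.float64(0.007037713675523107))
```

```bash
cat > plan.py <<'E'
from h import *
p=np.load("chest.npy")
def wd(x,y,z=0): 
    c,s=np.cos(p[2]),np.sin(p[2]); return np.array([p[0]+c*x-s*y,p[1]+s*x+c*y,.09+z])
def own(q): 
    d=np.array(q[:2])-p[:2]; c,s=np.cos(p[2]),np.sin(p[2]); return np.array([c*d[0]+s*d[1],-s*d[0]+c*d[1],q[2]-.09])
def plan(tgt,yaw,n,turns=None):
    s=status.get_obs(); pos=np.array(s["position"]); Rm=R.from_quat(s["ee_rot"])
    down=R.from_euler('z',yaw)*R.from_euler('x',np.pi)
    rv=(Rm.inv()*down).as_rotvec()
    print("pos",pos.round(4),"own",own(pos).round(4),"yaw",np.arctan2(*Rm.as_matrix()[[1,0],0]).round(4),"rv deg",np.degrees(rv).round(2),"clock",s["clock"],"F",np.round(s["ft_force"],1),"w",s["grip_width"])
    step=(np.array(tgt)-pos)/n
    for i in range(n):
        Ri=Rm*R.from_rotvec(rv*i/n); print(np.round(np.r_[Ri.inv().apply(step)/.05, np.degrees(rv)/n/5],2).tolist())
E
python3 -c "
from plan import *
t=wd(.085,0); t[2]=.46; print(t); plan(t,1.459,33)"
```

```text
[ 0.66184062 -0.04335102  0.46      ]
pos [ 0.1466 -0.6075  0.4041] own [-0.3638 -0.6183  0.3141] yaw -1.334 rv deg [-9.0000e-02  2.0000e-02 -1.6002e+02] clock 0.15 F [ 0.3  0.3 -0.4] w 1.0008137451397756
[-0.26, -0.38, -0.03, -0.0, 0.0, -0.97]
[-0.23, -0.4, -0.03, -0.0, 0.0, -0.97]
[-0.19, -0.42, -0.03, -0.0, 0.0, -0.97]
[-0.15, -0.44, -0.03, -0.0, 0.0, -0.97]
[-0.12, -0.45, -0.03, -0.0, 0.0, -0.97]
[-0.08, -0.46, -0.03, -0.0, 0.0, -0.97]
[-0.04, -0.46, -0.03, -0.0, 0.0, -0.97]
[-0.0, -0.46, -0.03, -0.0, 0.0, -0.97]
[0.04, -0.46, -0.03, -0.0, 0.0, -0.97]
[0.08, -0.46, -0.03, -0.0, 0.0, -0.97]
[0.12, -0.45, -0.03, -0.0, 0.0, -0.97]
[0.15, -0.44, -0.03, -0.0, 0.0, -0.97]
[0.19, -0.42, -0.03, -0.0, 0.0, -0.97]
[0.22, -0.4, -0.03, -0.0, 0.0, -0.97]
[0.26, -0.38, -0.03, -0.0, 0.0, -0.97]
[0.29, -0.36, -0.03, -0.0, 0.0, -0.97]
[0.32, -0.34, -0.03, -0.0, 0.0, -0.97]
[0.35, -0.31, -0.03, -0.0, 0.0, -0.97]
[0.37, -0.28, -0.03, -0.0, 0.0, -0.97]
[0.39, -0.24, -0.03, -0.0, 0.0, -0.97]
[0.41, -0.21, -0.03, -0.0, 0.0, -0.97]
[0.43, -0.17, -0.03, -0.0, 0.0, -0.97]
[0.44, -0.14, -0.03, -0.0, 0.0, -0.97]
[0.45, -0.1, -0.03, -0.0, 0.0, -0.97]
[0.46, -0.06, -0.03, -0.0, 0.0, -0.97]
[0.46, -0.02, -0.03, -0.0, 0.0, -0.97]
[0.46, 0.02, -0.03, -0.0, 0.0, -0.97]
[0.46, 0.06, -0.03, -0.0, 0.0, -0.97]
[0.45, 0.09, -0.03, -0.0, 0.0, -0.97]
[0.44, 0.13, -0.03, -0.0, 0.0, -0.97]
[0.43, 0.17, -0.03, -0.0, 0.0, -0.97]
[0.42, 0.21, -0.03, -0.0, 0.0, -0.97]
[0.4, 0.24, -0.03, -0.0, 0.0, -0.97]
```

Call:
servo_tool --motion '[[[-0.26,-0.38,-0.1,0,0,-1],[-0.23,-0.4,-0.1,0,0,-1],[-0.19,-0.42,-0.1,0,0,-1],[-0.15,-0.44,-0.1,0,0,-1],[-0.12,-0.45,-0.1,0,0,-1],[-0.08,-0.46,-0.1,0,0,-1],[-0.04,-0.46,-0.1,0,0,-1],[0,-0.46,-0.1,0,0,-1],[0.04,-0.46,-0.1,0,0,-1],[0.08,-0.46,-0.1,0,0,-1],[0.12,-0.45,-0.1,0,0,-1],[0.15,-0.44,-0.1,0,0,-1]]]' --jaw 255

```text
clock: 1.35
position: [0.3312, -0.39, 0.4618]
ee_rot: [0.992, -0.126, -0.003, -0.003]
ft_force: [0.9, -0.1, -0.1]
grip_width: 0.002
```

```bash
python3 -c "
from plan import *
t=wd(.085,0); t[2]=.46; print(t); plan(t,1.459,23)"
```

```text
[ 0.66184062 -0.04335102  0.46      ]
pos [ 0.3312 -0.39    0.4618] own [-0.2047 -0.3816  0.3718] yaw -0.252 rv deg [-6.200e-01  5.000e-02 -9.803e+01] clock 1.35 F [ 0.9 -0.1 -0.1] w 0.0015598875469739703
[0.2, -0.36, 0.0, -0.01, 0.0, -0.85]
[0.23, -0.35, 0.0, -0.01, 0.0, -0.85]
[0.25, -0.33, 0.0, -0.01, 0.0, -0.85]
[0.28, -0.31, 0.0, -0.01, 0.0, -0.85]
[0.3, -0.29, 0.0, -0.01, 0.0, -0.85]
[0.32, -0.26, 0.0, -0.01, 0.0, -0.85]
[0.34, -0.24, 0.0, -0.01, 0.0, -0.85]
[0.36, -0.21, 0.0, -0.01, 0.0, -0.85]
[0.37, -0.19, 0.0, -0.01, 0.0, -0.85]
[0.39, -0.16, 0.0, -0.01, 0.0, -0.85]
[0.4, -0.13, 0.0, -0.01, 0.0, -0.85]
[0.4, -0.1, 0.0, -0.01, 0.0, -0.85]
[0.41, -0.07, 0.0, -0.01, 0.0, -0.85]
[0.41, -0.04, 0.0, -0.01, 0.0, -0.85]
[0.42, -0.01, 0.0, -0.01, 0.0, -0.85]
[0.42, 0.02, 0.0, -0.01, 0.0, -0.85]
[0.41, 0.05, 0.0, -0.01, 0.0, -0.85]
[0.41, 0.08, 0.0, -0.01, 0.0, -0.85]
[0.4, 0.11, 0.0, -0.01, 0.0, -0.85]
[0.39, 0.14, 0.0, -0.01, 0.0, -0.85]
[0.38, 0.17, 0.0, -0.01, 0.0, -0.85]
[0.37, 0.2, 0.0, -0.01, 0.0, -0.85]
[0.35, 0.23, 0.0, -0.01, 0.0, -0.85]
```

Call:
servo_tool --motion '[[[0.22,-0.38,0,0,0,-0.9],[0.25,-0.37,0,0,0,-0.9],[0.27,-0.35,0,0,0,-0.9],[0.3,-0.33,0,0,0,-0.9],[0.33,-0.31,0,0,0,-0.9],[0.35,-0.28,0,0,0,-0.9],[0.37,-0.25,0,0,0,-0.9],[0.39,-0.22,0,0,0,-0.9],[0.4,-0.19,0,0,0,-0.9],[0.42,-0.16,0,0,0,-0.9],[0.43,-0.12,0,0,0,-0.9],[0.43,-0.09,0,0,0,-0.9]]]'

```text
clock: 2.55
position: [0.5172, -0.183, 0.4609]
ee_rot: [0.934, 0.357, -0.003, -0.005]
ft_force: [-0.7, 0.4, 0.8]
grip_width: 0.002
```

```bash
python3 -c "
from plan import *
t=wd(.085,0); t[2]=.46; print(t); plan(t,1.459,12)"
```

```text
[ 0.66184062 -0.04335102  0.46      ]
pos [ 0.5172 -0.183   0.4609] own [-0.0431 -0.155   0.3709] yaw 0.7305 rv deg [ -0.67  -0.16 -41.74] clock 2.55 F [-0.7  0.4  0.8] w 0.00163146636177684
[0.33, -0.01, 0.0, -0.01, -0.0, -0.7]
[0.34, 0.01, 0.0, -0.01, -0.0, -0.7]
[0.33, 0.03, 0.0, -0.01, -0.0, -0.7]
[0.33, 0.05, 0.0, -0.01, -0.0, -0.7]
[0.33, 0.07, 0.0, -0.01, -0.0, -0.7]
[0.32, 0.09, 0.0, -0.01, -0.0, -0.7]
[0.32, 0.11, 0.0, -0.01, -0.0, -0.7]
[0.31, 0.13, 0.0, -0.01, -0.0, -0.7]
[0.3, 0.15, 0.0, -0.01, -0.0, -0.7]
[0.29, 0.16, 0.0, -0.01, -0.0, -0.7]
[0.28, 0.18, 0.0, -0.01, -0.0, -0.7]
[0.27, 0.2, 0.0, -0.01, -0.0, -0.7]
```

Call:
servo_tool --motion '[[[0.36,-0.01,0,0,0,-0.75],[0.37,0.01,0,0,0,-0.75],[0.36,0.03,0,0,0,-0.75],[0.36,0.05,0,0,0,-0.75],[0.36,0.08,0,0,0,-0.75],[0.35,0.1,0,0,0,-0.75],[0.35,0.12,0,0,0,-0.75],[0.34,0.14,0,0,0,-0.75],[0.32,0.16,0,0,0,-0.75],[0.31,0.18,0,0,0,-0.75],[0.3,0.2,0,0,0,-0.75],[0.1,0.1,0,0,0,0]]]'

```text
clock: 3.75
position: [0.6723, -0.0242, 0.4575]
ee_rot: [0.731, 0.682, -0.001, -0.008]
ft_force: [-0.4, -0.9, -0.0]
grip_width: 0.002
```

```bash
python3 -c "
from plan import *
t=wd(.09,0); t[2]=.205+.173; print(t); plan(t,1.459,4)
c=grab('side','side1'); save(c,'side1.png',scale=1.5)"
```

```text
[ 0.66680912 -0.04391137  0.378     ]
pos [ 0.6723 -0.0242  0.4575] own [0.0932 0.0202 0.3675] yaw 1.5018 rv deg [-0.75 -0.48  2.46] clock 3.75 F [-0.4 -0.9 -0. ] w 0.0018478644297282671
[-0.1, -0.02, 0.4, -0.04, -0.02, 0.12]
[-0.1, -0.02, 0.4, -0.04, -0.02, 0.12]
[-0.1, -0.02, 0.4, -0.04, -0.02, 0.12]
[-0.1, -0.02, 0.4, -0.04, -0.02, 0.12]
```

View pics/side1.png

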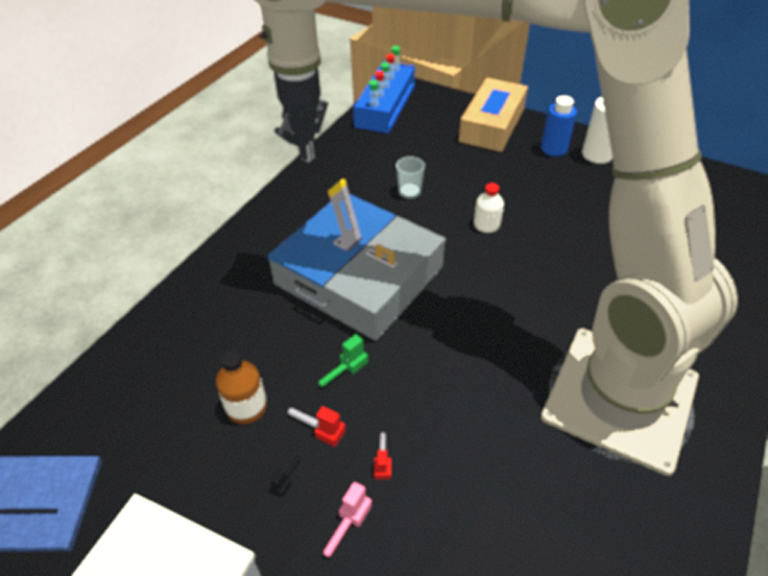

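The gripper is above and behind the hasp (fingertips at about (308,158)) and everything is undisturbed. I'll go down next.

Call:
servo_tool --motion '[[[-0.12,-0.02,0.42,-0.05,-0.05,0.15],[-0.12,-0.02,0.42,-0.05,-0.05,0.15],[-0.12,-0.02,0.42,-0.05,-0.05,0.15],[-0.1,-0.02,0.42,-0.05,0,0.1],[0,0,0,0,0,0]]]'

```text
clock: 4.3
position: [0.6657, -0.0494, 0.3705]
ee_rot: [0.751, 0.66, -0.0, 0.004]
ft_force: [0.1, 0.2, -0.0]
grip_width: 0.002
```

```bash
python3 -c "
from plan import *
t=wd(.09,0); t[2]=.205+.173; print(t); plan(t,1.459,1)
c=grab('side','side1'); save(c,'side2.png',(130,20,330,240),2.7)
c=grab('scene','scene1'); save(c,'scene2.png',(80,100,330,300),3)"
```

```text
[ 0.66680912 -0.04391137  0.378     ]
pos [ 0.6657 -0.0494  0.3705] own [ 0.0895 -0.0056  0.2805] yaw 1.441 rv deg [ 0.31  0.36 -1.03] clock 4.3 F [ 0.1  0.2 -0. ] w 0.0018446219941829433
[0.11, 0.01, -0.15, 0.06, 0.07, -0.21]
```

View pics/side2.png

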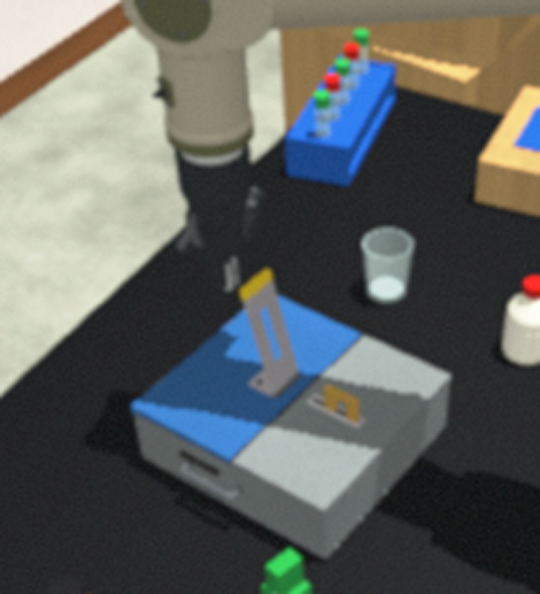

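View pics/scene2.png

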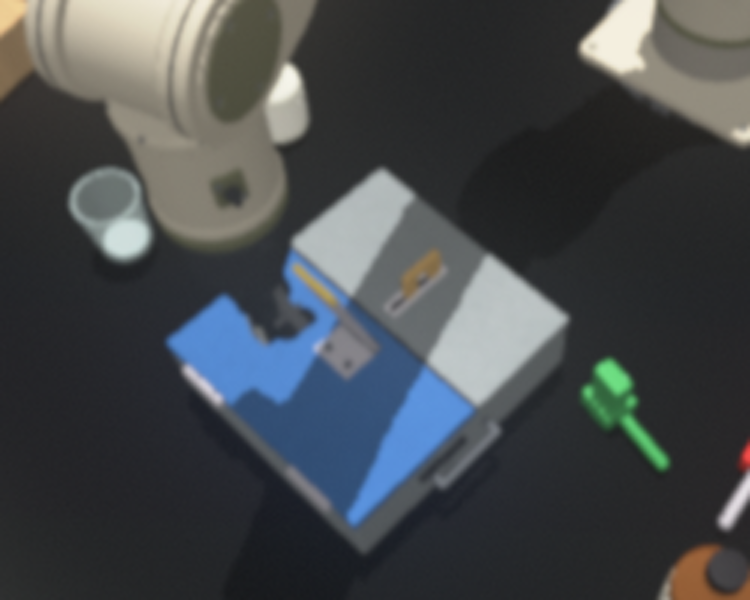

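The closed fingertips are just behind the strap's yellow end, in both views. I'll push forward along the arc.

Call:
servo_tool --motion '[[[0.05,-0.2,-0.08,0,0,-0.1],[0.05,-0.2,-0.08,0,0,-0.1],[0,-0.2,-0.08,0,0,0],[0,-0.2,-0.03,0,0,0],[0,-0.3,-0.05,0,0,0],[0,-0.3,-0.03,0,0,0],[0,-0.3,0,0,0,0],[0,-0.3,0,0,0,0],[0,-0.3,0.05,0,0,0],[0,0,0,0,0,0]]]'

```text
clock: 5.4
position: [0.5437, -0.0259, 0.3961]
ee_rot: [0.744, 0.668, 0.004, 0.011]
ft_force: [0.4, 0.8, 0.0]
grip_width: 0.003
```

```bash
python3 -c "
from plan import *
t=wd(-.021,0); t[2]=.09+.120+.173; plan(t,1.459,1)
c=grab('side','side1'); save(c,'side3.png',(130,20,330,240),2.7)"
```

```text
pos [ 0.5437 -0.0259  0.3961] own [-0.0344  0.0041  0.3061] yaw 1.4629 rv deg [1.26 0.47 0.23] clock 5.4 F [0.4 0.8 0. ] w 0.0031408017711092896
[-0.08, 0.26, 0.27, 0.25, 0.09, 0.05]
```

View pics/side3.png

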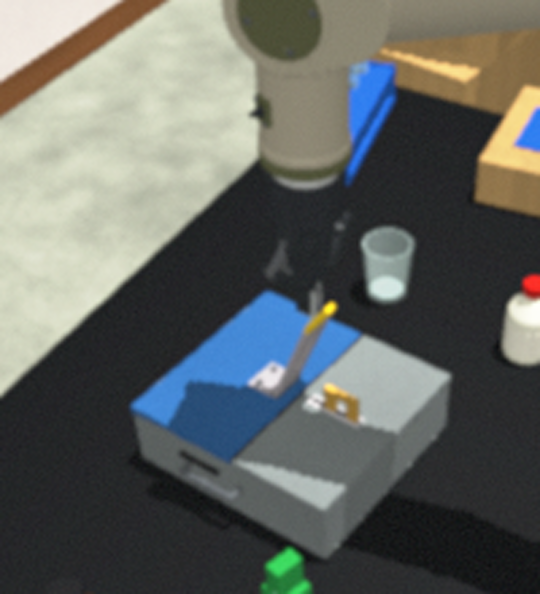

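The strap has swung forward to about 1.1 rad. I'll keep following the arc.

Call:
servo_tool --motion '[[[-0.04,-0.2,0.29,0.2,0,0],[-0.04,-0.2,0.29,0.05,0,0],[0,-0.26,0.26,0,0,0],[0,-0.26,0.26,0,0,0],[0,-0.2,0.31,0,0,0],[0,-0.16,0.31,0,0,0],[0,0,0,0,0,0]]]'

```text
clock: 6.15
position: [0.482, -0.0238, 0.3107]
ee_rot: [0.745, 0.667, -0.0, 0.006]
ft_force: [-0.6, 0.4, 0.8]
grip_width: 0.004
```

```bash
python3 -c "
from plan import *
t=wd(-.114,0); t[2]=.09+.007+.173; plan(t,1.459,1)
c=grab('side','side1'); save(c,'side4.png',(130,20,330,240),2.7)"
```

```text
pos [ 0.482  -0.0238  0.3107] own [-0.0959 -0.0007  0.2207] yaw 1.4616 rv deg [0.5  0.45 0.15] clock 6.15 F [-0.6  0.4  0.8] w 0.00391335314088139
[0.02, -0.37, 0.81, 0.1, 0.09, 0.03]
```

View pics/side4.png

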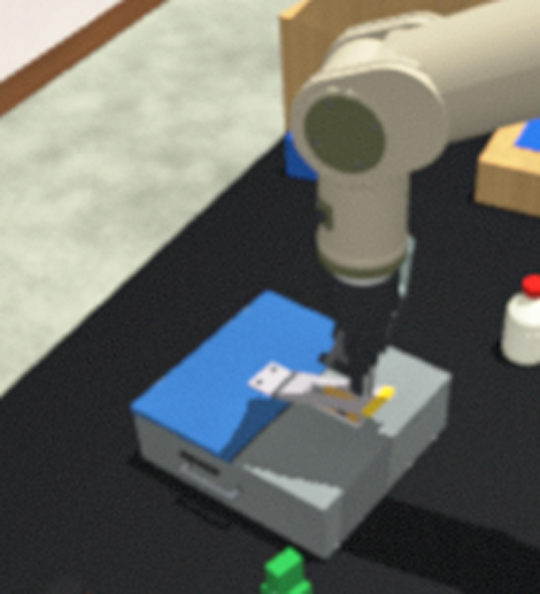

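Call:
servo_tool --motion '[[[0.01,-0.16,0.16,0.1,0.05,0],[0.01,-0.14,0.22,0,0.04,0],[0,-0.08,0.22,0,0,0],[0,0,0.15,0,0,0],[0,0,0.08,0,0,0]]]'

```text
clock: 6.7
position: [0.4648, -0.0205, 0.2695]
ee_rot: [0.745, 0.667, 0.002, 0.002]
ft_force: [-0.1, -0.3, 0.6]
grip_width: -0.001
```

```bash
python3 -c "
from plan import *
t=wd(-.114,0); t[2]=.09+.005+.173; plan(t,1.459,1)
c=grab('side','side1'); save(c,'side5.png',(130,20,330,240),2.7)"
```

```text
pos [ 0.4648 -0.0205  0.2695] own [-0.1133  0.0006  0.1795] yaw 1.4616 rv deg [ 0.31 -0.07  0.15] clock 6.7 F [-0.1 -0.3  0.6] w -0.0007031467398831544
[-0.01, -0.01, 0.03, 0.06, -0.01, 0.03]
```

View pics/side5.png

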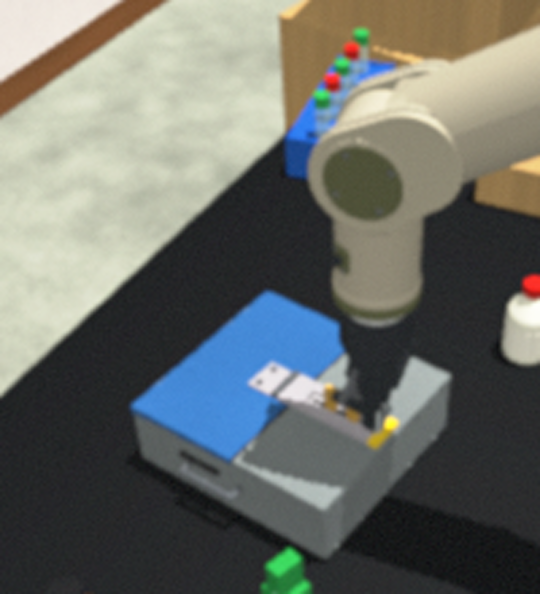

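Call:
servo_tool --motion '[[[0,0,0.05,0,0,0],[0,0,0.05,0,0,0],[0,0,0.05,0,0,0]]]'

```text
clock: 7.05
position: [0.466, -0.0195, 0.2685]
ee_rot: [0.745, 0.667, -0.001, 0.002]
ft_force: [-22.7, 0.1, 48.0]
grip_width: -0.0
```

Contact is firm (48 N) with the fingertips at strap-top height, so the strap is flat. I'll lift straight up and look.

Call:
servo_tool --motion '[[[0,0,-0.2,0,0,0],[0,-0.2,-0.5,0,0,0],[0,-0.2,-0.7,0,0,0],[0,-0.2,-0.7,0,0,0],[0,-0.1,-0.3,0,0,0],[0,0,0,0,0,0]]]'

```text
clock: 7.65
position: [0.4309, -0.0144, 0.3936]
ee_rot: [0.744, 0.668, -0.001, 0.002]
ft_force: [0.5, 0.4, -0.5]
grip_width: -0.001
```

```bash
python3 -c "
from plan import *
plan([.3,.3,.4],0,1)
c=grab('side','side1'); save(c,'side6.png',(170,110,310,235),4)
c=grab('scene','scene1'); save(c,'scene6.png',(125,150,285,290),4)
c=grab('wrist','wrist1'); save(c,'wrist6.png',None,1.5)"
```

```text
pos [ 0.4309 -0.0144  0.3936] own [-0.1477  0.0029  0.3036] yaw 1.4628 rv deg [ 0.21  0.1  83.81] clock 7.65 F [ 0.5  0.4 -0.5] w -0.0008971733807616055
[5.97, -3.28, -0.15, 0.04, 0.02, 16.76]
```

View pics/side6.png

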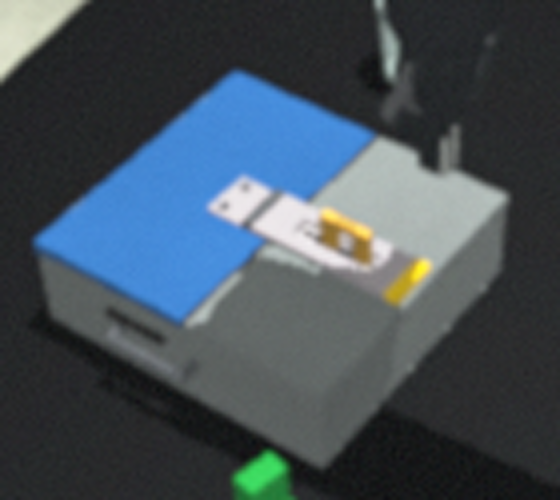

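View pics/scene6.png

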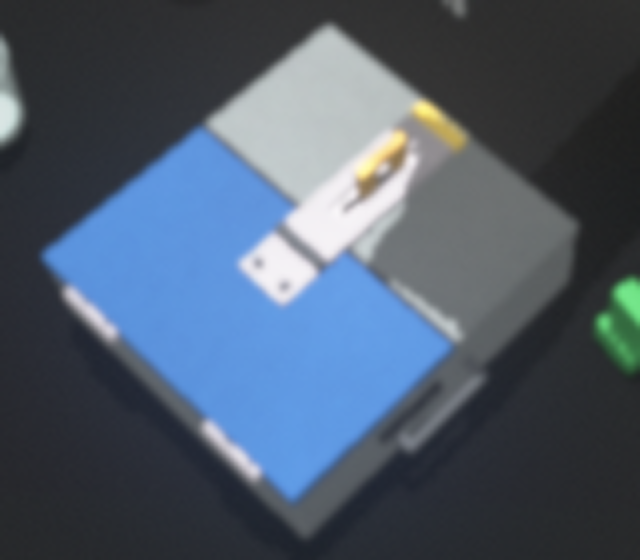

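View pics/wrist6.png

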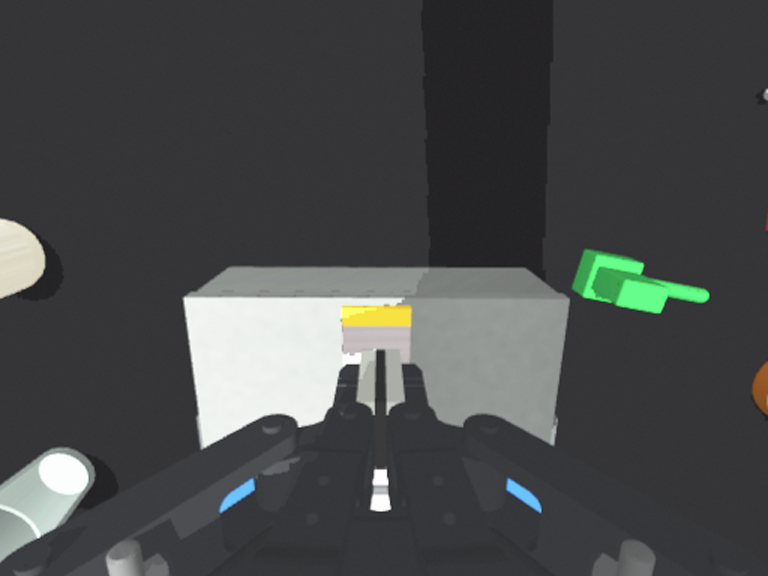

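The strap is flat with the staple standing up through its slot in both views. In the wrist view the fingers hide the staple, so I'll move aside toward the pin for a sharper wrist view.

Call:
servo_tool --motion '[[[0.5,-0.05,-0.1,0,0,0],[0.55,-0.05,-0.1,0,0,0],[0.55,-0.05,-0.1,0,0,0],[0.55,-0.05,-0.1,0,0,0],[0.5,-0.05,-0.1,0,0,0],[0,0,0,0,0,0],[0,0,0,0,0,0]]]' --jaw 0

```text
clock: 8.5
position: [0.4329, 0.1212, 0.4077]
ee_rot: [0.745, 0.667, -0.005, -0.008]
ft_force: [-0.5, -0.0, -0.1]
grip_width: 0.998
```

```bash
python3 -c "
from plan import *
plan([.426,.32,.35],np.pi/2,1)
c=grab('wrist','wrist2'); save(c,'wrist7.png',None,1.5)"
```

```text
pos [0.4329 0.1212 0.4077] own [-0.1609  0.1378  0.3177] yaw 1.4617 rv deg [-1.01 -0.23 -6.25] clock 8.5 F [-0.5 -0.  -0.1] w 0.9984607183514739
[3.93, -0.55, 1.18, -0.2, -0.05, -1.25]
```

View pics/wrist7.png

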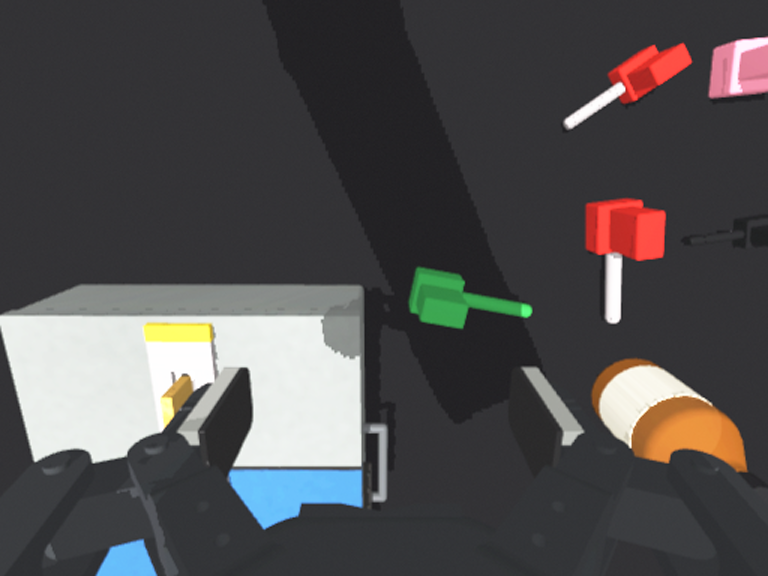

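The wrist view shows the meant red pin at (622,230) with its shaft tip at (613,318). The small red pin is at (640,80), green at (440,300), and the staple's front post at (175,400). I'll zoom in to measure.

```bash
python3 -c "
from plan import *
c=load('wrist2'); save(c,'w7a.png',(370,110,470,230),5); save(c,'w7b.png',(80,180,260,330),4.4)"
```

```text
(no output)
```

View pics/w7a.png

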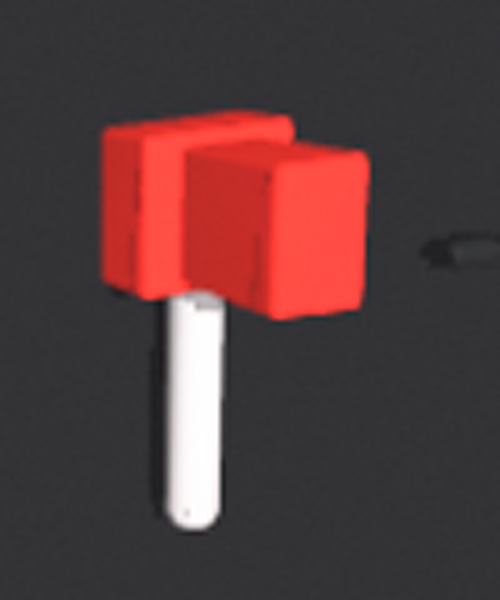

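View pics/w7b.png

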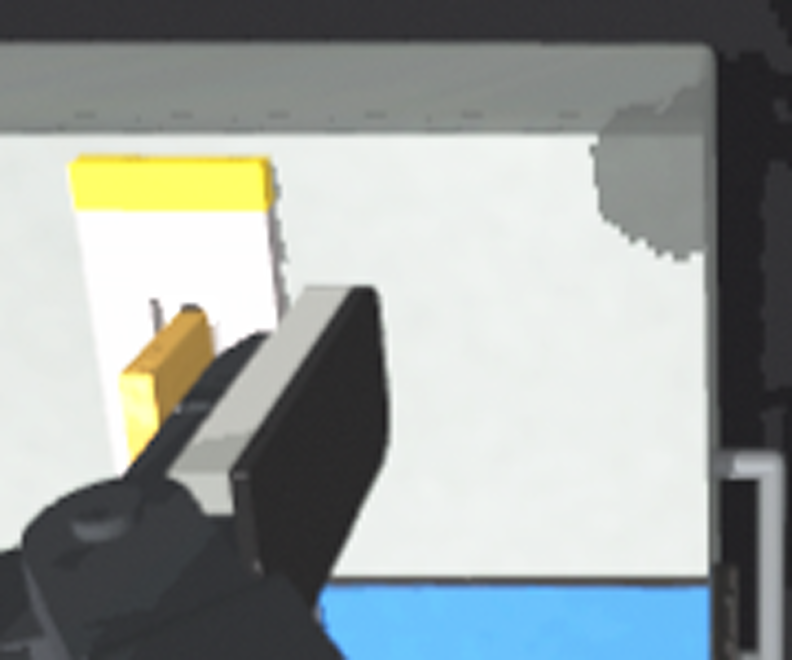

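```bash
python3 -c "
from plan import *
c=load('wrist2')
def P(o,s,u,v): return ((u+.5)/s-.5+o[0],(v+.5)/s-.5+o[1])
f=lambda u,v,z: onz(c,*P((370,110),5,u,v),z); g=lambda u,v,z: onz(c,*P((80,180),4.4,u,v),z)
F=[f(275,155,.066),f(365,155,.066),f(362,308,.066),f(275,315,.066)]
print('fin',np.mean(F,0)); [print(q) for q in F]
print('tip',f(195,526,.010)); a=f(196,300,.02);b=f(194,510,.02); print('shaft yaw',np.arctan2(*(b-a)[[1,0]]), 'shaft y',f(195,400,.02))
for n,q in [('front',g(5,133,.09)),('corner',g(714,133,.09)),('bnd r',g(710,580,.09)),('bnd',g(420,580,.09)),('crown fl',g(122,376,.123)),('crown fr',g(156,376,.123)),('tip l',g(72,161,.096)),('tip r',g(271,158,.096)),('band r',g(271,209,.096))]: print(n,q,own(q))
"
```

```text
fin [0.42790412 0.31619445 0.066     ]
[0.40984255 0.30590043 0.066     ]
[0.41191835 0.32480535 0.066     ]
[0.44517861 0.32640171 0.066     ]
[0.44467695 0.30767032 0.066     ]
tip [0.51604171 0.32136477 0.01      ]
shaft yaw 0.027030110657917047 shaft y [0.4774485  0.31490755 0.02      ]
front [ 0.43880366 -0.05929012  0.09      ] [-1.34845590e-01 -4.08344687e-02  2.77555756e-17]
corner [0.45715643 0.106931   0.09      ] [-1.35236854e-01  1.26396303e-01  2.77555756e-17]
bnd r [0.58038733 0.09103863 0.09      ] [-1.10012141e-02  1.24414556e-01  2.77555756e-17]
bnd [0.5719517  0.01536579 0.09      ] [-1.09030402e-02  4.82730425e-02  2.77555756e-17]
crown fl [ 0.48787658 -0.02741816  0.123     ] [-0.08965371 -0.00366369  0.033     ]
crown fr [ 0.48870451 -0.01995673  0.123     ] [-0.0896672   0.00384353  0.033     ]
tip l [ 0.44555293 -0.04177388  0.096     ] [-0.13010189 -0.02267218  0.006     ]
tip r [0.44989877 0.0043242  0.096     ] [-0.13094965  0.02362253  0.006     ]
band r [0.46243199 0.00160111 0.096     ] [-0.1181902  0.0223212  0.006    ]
```

```bash
python3 -c "
from plan import *
plan([.428,.3165,.29],1.616,8)"
```

```text
pos [0.4328 0.1212 0.4078] own [-0.161   0.1378  0.3178] yaw 1.4614 rv deg [-1.   -0.26 -8.86] clock 8.55 F [ 0.7 -0.6 -0.1] w 0.9939481093513934
[0.48, -0.06, 0.3, -0.03, -0.01, -0.22]
[0.48, -0.05, 0.3, -0.03, -0.01, -0.22]
[0.49, -0.04, 0.3, -0.03, -0.01, -0.22]
[0.49, -0.03, 0.3, -0.03, -0.01, -0.22]
[0.49, -0.03, 0.3, -0.03, -0.01, -0.22]
[0.49, -0.02, 0.3, -0.03, -0.01, -0.22]
[0.49, -0.01, 0.29, -0.03, -0.01, -0.22]
[0.49, 0.0, 0.29, -0.03, -0.01, -0.22]
```

Call:
servo_tool --motion '[[[0.5,-0.06,0.3,-0.03,-0.01,-0.24],[0.5,-0.05,0.3,-0.03,-0.01,-0.24],[0.5,-0.04,0.3,-0.03,-0.01,-0.24],[0.5,-0.03,0.3,-0.03,-0.01,-0.24],[0.5,-0.03,0.3,-0.03,-0.01,-0.24],[0.5,-0.02,0.3,-0.03,-0.01,-0.24],[0.5,0,0.3,-0.03,-0.01,-0.24],[0.5,0,0.3,-0.03,0,-0.24],[0,0,0,0,0,0]]]'

```text
clock: 9.45
position: [0.4327, 0.3173, 0.2747]
ee_rot: [0.691, 0.723, -0.004, 0.001]
ft_force: [-0.8, -0.2, -0.1]
grip_width: 1.0
```

```bash
python3 -c "
from plan import *
plan([.428,.3165,.29],1.616,1)
c=grab('wrist','wrist3'); save(c,'wrist8.png',None,1.5)"
```

```text
pos [0.4327 0.3173 0.2747] own [-0.1831  0.3327  0.1847] yaw 1.617 rv deg [-0.26  0.45  0.05] clock 9.45 F [-0.8 -0.2 -0.1] w 0.9999304340372491
[-0.01, -0.1, -0.31, -0.05, 0.09, 0.01]
```

View pics/wrist8.png

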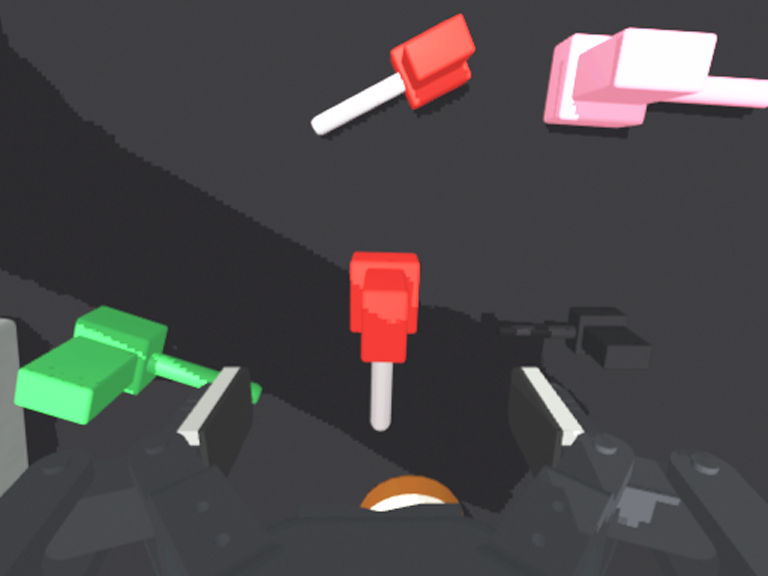

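The meant pin is centred between the pads at (384,320), and its 35 mm fin fits the description. Down to grasp.

Call:
servo_tool --motion '[[[0,-0.05,0.3,-0.05,0.09,0],[0,-0.05,0.3,0,0,0],[0,0,0.3,0,0,0],[0,0,0.25,0,0,0],[0,0,0.22,0,0,0],[0,0,0,0,0,0]]]'

```text
clock: 10.1
position: [0.4311, 0.31, 0.2019]
ee_rot: [0.694, 0.72, -0.002, 0.002]
ft_force: [-0.2, 0.0, -0.0]
grip_width: 0.996
```

```bash
python3 -c "
from plan import *
plan([.428,.3165,.205],1.616,1)
c=grab('wrist','wrist3'); save(c,'wrist9.png',None,1.5)"
```

```text
pos [0.4311 0.31   0.2019] own [-0.1838  0.3253  0.1119] yaw 1.6067 rv deg [ 0.01  0.26 -0.53] clock 10.1 F [-0.2  0.  -0. ] w 0.9962864323153853
[0.13, -0.06, -0.06, 0.0, 0.05, -0.11]
```

View pics/wrist9.png

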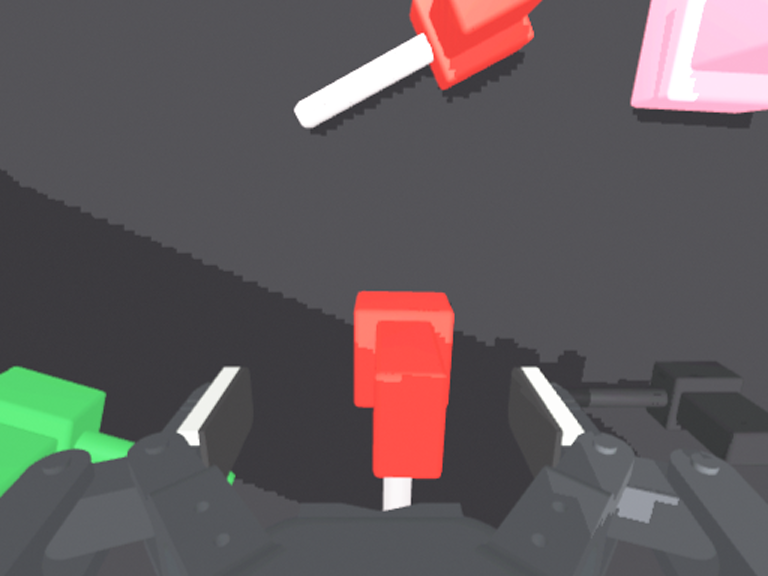

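Call:
servo_tool --motion '[[[0.12,-0.05,-0.06,0,0.05,-0.1],[0,0,0,0,0,0]]]'

```text
clock: 10.35
position: [0.4286, 0.3172, 0.2068]
ee_rot: [0.691, 0.723, 0.001, 0.0]
ft_force: [0.4, 0.2, -0.0]
grip_width: 1.002
```

Call:
servo_tool --motion '[[[0,0,0,0,0,0],[0,0,0,0,0,0],[0,0,0,0,0,0],[0,0,0,0,0,0],[0,0,0,0,0,0],[0,0,0,0,0,0],[0,0,0,0,0,0]]]' --jaw 255 --force 50

```text
clock: 11.05
position: [0.4289, 0.3178, 0.2083]
ee_rot: [0.691, 0.723, 0.002, 0.0]
ft_force: [0.2, 0.4, -0.2]
grip_width: 0.225
```

```bash
python3 -c "
from plan import *
plan([.428,.3165,.205],1.616,1)
c=grab('wrist','wrist3'); save(c,'wrist10.png',None,1.5)"
```

```text
pos [0.4289 0.3178 0.2083] own [-0.1869  0.3327  0.1183] yaw 1.6168 rv deg [ 0.23 -0.15  0.04] clock 11.05 F [ 0.2  0.4 -0.2] w 0.22504329212487031
[-0.02, -0.02, 0.06, 0.05, -0.03, 0.01]
```

View pics/wrist10.png

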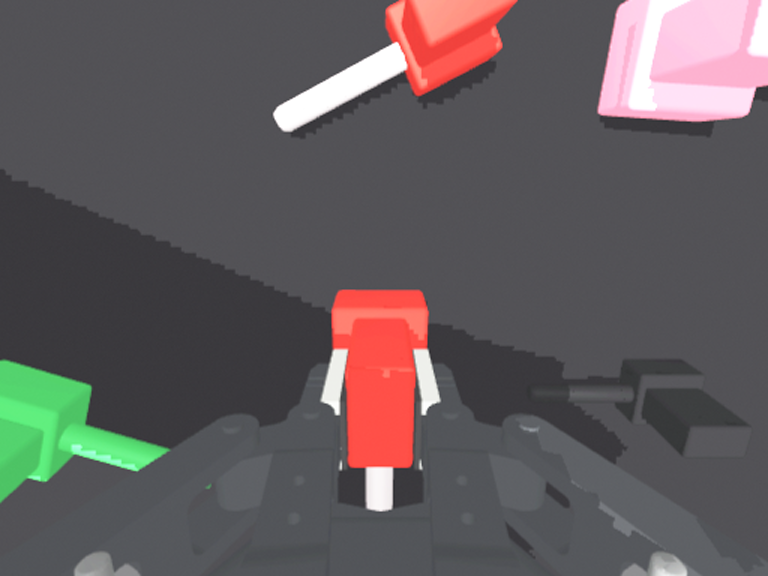

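Gripped squarely (opening about 19 mm), with the fin centred between the pads at (380,400). Lift, then turn.

Call:
servo_tool --motion '[[[0,0,-0.2,0,0,0],[0,0,-0.4,0,0,0],[0,0,-0.7,0,0,0],[0,0,-0.7,0,0,0],[0,0,-0.7,0,0,0],[0,0,-0.7,0,0,0],[0,0,-0.4,0,0,0],[0,0,0,0,0,0]]]'

```text
clock: 11.9
position: [0.4263, 0.3172, 0.4078]
ee_rot: [0.69, 0.724, 0.0, -0.0]
ft_force: [-0.2, 0.1, -1.7]
grip_width: 0.228
```

```bash
python3 -c "
from plan import *
t=wd(-.068,.19); t[2]=.4; print(t); plan(t,p[2],22)"
```

```text
[0.53109779 0.16259877 0.4       ]
pos [0.4263 0.3172 0.4078] own [-0.1895  0.3319  0.3178] yaw 1.62 rv deg [-1.000e-02 -3.000e-02  9.925e+01] clock 11.9 F [-0.2  0.1 -1.7] w 0.22768452323878133
[-0.15, 0.09, 0.01, -0.0, -0.0, 0.9]
[-0.14, 0.1, 0.01, -0.0, -0.0, 0.9]
[-0.13, 0.11, 0.01, -0.0, -0.0, 0.9]
[-0.12, 0.12, 0.01, -0.0, -0.0, 0.9]
[-0.11, 0.13, 0.01, -0.0, -0.0, 0.9]
[-0.1, 0.14, 0.01, -0.0, -0.0, 0.9]
[-0.09, 0.14, 0.01, -0.0, -0.0, 0.9]
[-0.08, 0.15, 0.01, -0.0, -0.0, 0.9]
[-0.07, 0.16, 0.01, -0.0, -0.0, 0.9]
[-0.05, 0.16, 0.01, -0.0, -0.0, 0.9]
[-0.04, 0.17, 0.01, -0.0, -0.0, 0.9]
[-0.03, 0.17, 0.01, -0.0, -0.0, 0.9]
[-0.01, 0.17, 0.01, -0.0, -0.0, 0.9]
[-0.0, 0.17, 0.01, -0.0, -0.0, 0.9]
[0.01, 0.17, 0.01, -0.0, -0.0, 0.9]
[0.03, 0.17, 0.01, -0.0, -0.0, 0.9]
[0.04, 0.17, 0.01, -0.0, -0.0, 0.9]
[0.05, 0.16, 0.01, -0.0, -0.0, 0.9]
[0.07, 0.16, 0.01, -0.0, -0.0, 0.9]
[0.08, 0.15, 0.01, -0.0, -0.0, 0.9]
[0.09, 0.14, 0.01, -0.0, -0.0, 0.9]
[0.1, 0.14, 0.01, -0.0, -0.0, 0.9]
```

Call:
servo_tool --motion '[[[-0.15,0.09,0,0,0,0.9],[-0.14,0.1,0,0,0,0.9],[-0.13,0.11,0,0,0,0.9],[-0.12,0.12,0,0,0,0.9],[-0.11,0.13,0,0,0,0.9],[-0.1,0.14,0,0,0,0.9],[-0.09,0.14,0,0,0,0.9],[-0.08,0.15,0,0,0,0.9],[-0.07,0.16,0,0,0,0.9],[-0.05,0.16,0,0,0,0.9],[-0.04,0.17,0,0,0,0.9],[-0.03,0.17,0,0,0,0.9]]]'

```text
clock: 13.1
position: [0.4797, 0.2271, 0.396]
ee_rot: [0.948, 0.318, -0.008, 0.001]
ft_force: [0.5, 0.4, -1.5]
grip_width: 0.223
```

Call:
servo_tool --motion '[[[-0.02,0.17,0,0,0,0.95],[0,0.17,0,0,0,0.95],[0.01,0.17,0,0,0,0.95],[0.03,0.17,0,0,0,0.95],[0.04,0.17,0,0,0,0.95],[0.05,0.16,0,0,0,0.95],[0.07,0.16,0,0,0,0.95],[0.08,0.15,0,0,0,0.95],[0.09,0.14,0,0,0,0.95],[0.1,0.14,0,0,0,0.95],[0,0,0,0,0,0]]]'

```text
clock: 14.2
position: [0.5212, 0.1479, 0.3822]
ee_rot: [0.994, -0.109, -0.016, 0.008]
ft_force: [-0.3, -0.3, -2.1]
grip_width: 0.226
```

```bash
python3 -c "
from plan import *
t=wd(-.068,.17); t[2]=.33; print(t); plan(t,p[2],4)"
```

```text
[0.52885639 0.14272476 0.33      ]
pos [0.5212 0.1479 0.3822] own [-0.0762  0.1742  0.2922] yaw -0.2184 rv deg [ 1.05  1.75 -6.06] clock 14.2 F [-0.3 -0.3 -2.1] w 0.22571329269740492
[0.05, 0.01, 0.26, 0.05, 0.09, -0.3]
[0.05, 0.01, 0.26, 0.05, 0.09, -0.3]
[0.05, 0.02, 0.26, 0.05, 0.09, -0.3]
[0.04, 0.02, 0.26, 0.05, 0.09, -0.3]
```

Call:
servo_tool --motion '[[[0.05,0.01,0.2,0.05,0.09,-0.3],[0.05,0.01,0.2,0.05,0.09,-0.3],[0.05,0.02,0.2,0.05,0.09,-0.3],[0.04,0.02,0.2,0.05,0.08,-0.3],[0,0,0,0,0,0]]]'

```text
clock: 14.7
position: [0.528, 0.144, 0.3356]
ee_rot: [0.999, -0.046, -0.001, -0.0]
ft_force: [0.2, -0.6, -1.5]
grip_width: 0.224
```

```bash
python3 -c "
from plan import *
t=wd(-.068,.155); t[2]=.3005; print(t); plan(t,p[2],3)
c=grab('side','side1'); save(c,'side11.png',(130,60,330,260),3)
c=grab('scene','scene1'); save(c,'scene11.png',(125,150,325,290),4)
c=grab('wrist','wrist4'); save(c,'wrist11.png',None,1.5)"
```

```text
[0.52717534 0.12781926 0.3005    ]
pos [0.528  0.144  0.3356] own [-0.069   0.1712  0.2456] yaw -0.0922 rv deg [-0.01  0.09  1.15] clock 14.7 F [ 0.2 -0.6 -1.5] w 0.2236858984606344
[0.0, 0.11, 0.23, -0.0, 0.01, 0.08]
[0.01, 0.11, 0.23, -0.0, 0.01, 0.08]
[0.01, 0.11, 0.23, -0.0, 0.01, 0.08]
```

View pics/side11.png

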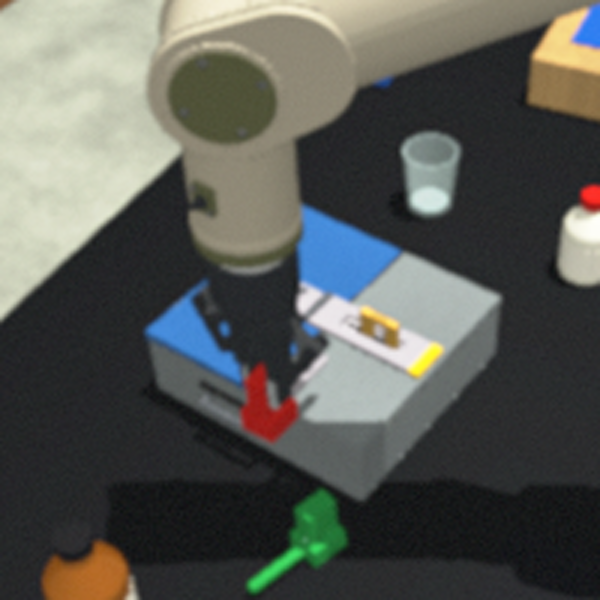

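View pics/scene11.png

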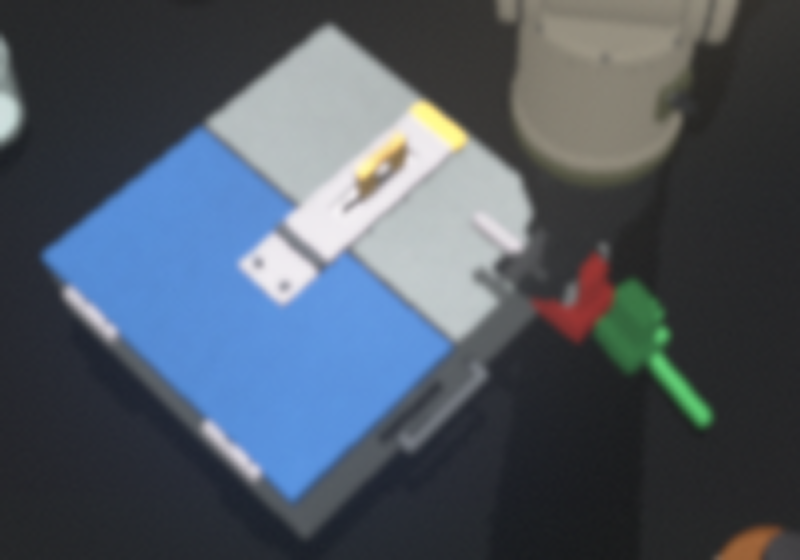

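View pics/wrist11.png

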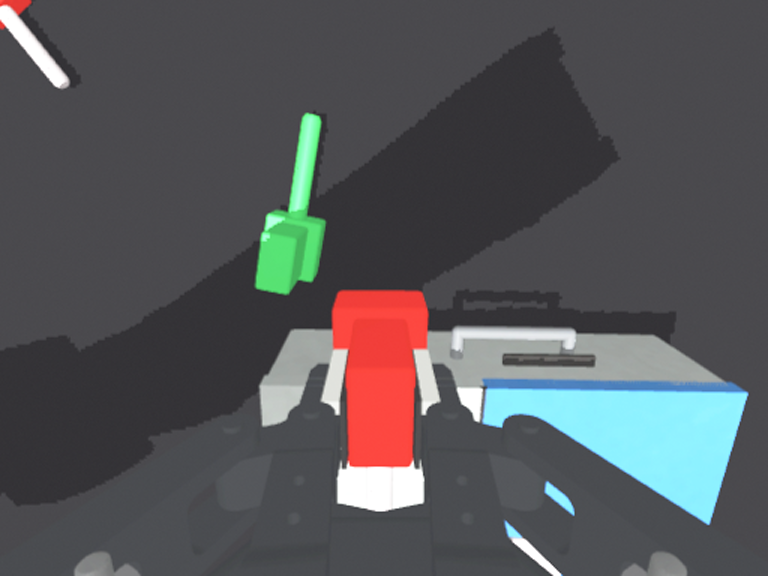

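The pin is held level, and its shaft points at the staple from the +y side. The strap is still flat. Going down to insertion height.

Call:
servo_tool --motion '[[[0.01,0.1,0.22,0,0.01,0.08],[0.01,0.1,0.22,0,0.01,0.08],[0.01,0.1,0.2,0,0,0.08],[0,0,0,0,0,0]]]'

```text
clock: 15.25
position: [0.5285, 0.1282, 0.3037]
ee_rot: [0.998, -0.059, 0.002, -0.0]
ft_force: [-0.1, -0.2, -0.6]
grip_width: 0.222
```

```bash
python3 -c "
from plan import *
t=wd(-.068,.125); t[2]=.300; print(t); plan(t,p[2],3)"
```

```text
[0.52381323 0.09800825 0.3       ]
pos [0.5285 0.1282 0.3037] own [-0.0667  0.1555  0.2137] yaw -0.1177 rv deg [-0.04 -0.23 -0.31] clock 15.25 F [-0.1 -0.2 -0.6] w 0.22218742154657503
[-0.01, 0.2, 0.02, -0.0, -0.02, -0.02]
[-0.01, 0.2, 0.02, -0.0, -0.02, -0.02]
[-0.01, 0.2, 0.02, -0.0, -0.02, -0.02]
```

Call:
servo_tool --motion '[[[-0.01,0.2,0.02,0,-0.02,-0.02],[-0.01,0.2,0.02,0,-0.02,-0.02],[-0.01,0.18,0.02,0,0,-0.02],[0,0,0,0,0,0]]]'

```text
clock: 15.65
position: [0.5233, 0.0964, 0.3006]
ee_rot: [0.998, -0.056, 0.0, -0.0]
ft_force: [-1.3, -0.7, -1.3]
grip_width: 0.226
```

```bash
python3 -c "
from plan import *
t=wd(-.068,.125); t[2]=.300; print(t); plan(t,p[2],1)
c=grab('side','side1'); save(c,'side12.png',(200,130,300,210),8)
c=grab('scene','scene1'); save(c,'scene12.png',(175,160,285,240),7)
"
```

```text
[0.52381323 0.09800825 0.3       ]
pos [0.5233 0.0964 0.3006] own [-0.0683  0.1234  0.2106] yaw -0.1126 rv deg [-0.02 -0.01 -0.02] clock 15.65 F [-1.3 -0.7 -1.3] w 0.22647472810862523
[0.01, -0.03, 0.01, -0.0, -0.0, -0.0]
```

View pics/side12.png

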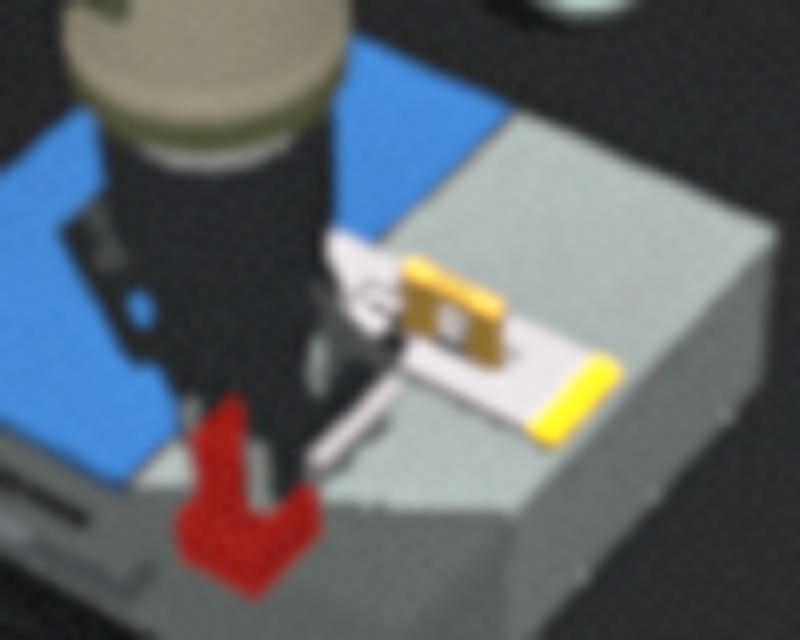

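View pics/scene12.png

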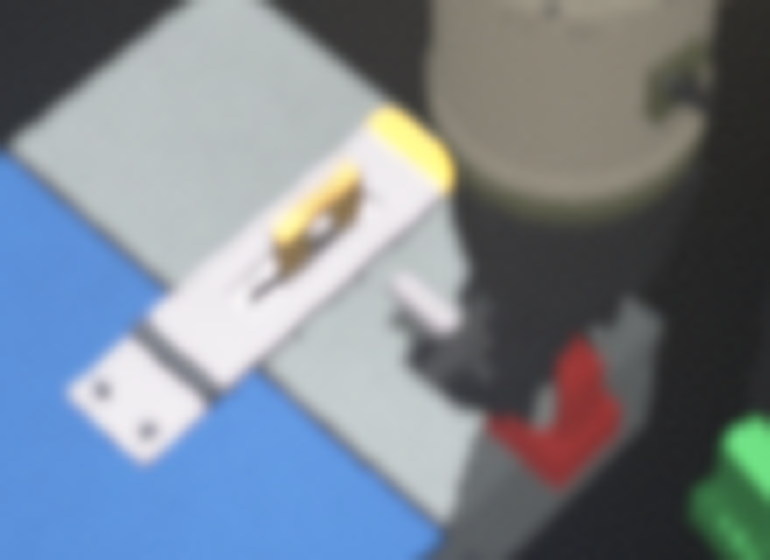

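In both views the shaft's line runs into the staple's window: scene (322,226), side (453,328). Inserting slowly.

Call:
servo_tool --motion '[[[0.01,0.12,0.02,0,0,0],[0,0.12,0,0,0,0],[0,0.12,0,0,0,0],[0,0.12,0,0,0,0],[0,0.1,0,0,0,0],[0,0.1,0,0,0,0],[0,0,0,0,0,0]]]'

```text
clock: 16.45
position: [0.5199, 0.0618, 0.3002]
ee_rot: [0.998, -0.055, 0.001, -0.001]
ft_force: [0.5, 0.0, -1.8]
grip_width: 0.226
```

```bash
python3 -c "
from plan import *
t=wd(-.068,.044); t[2]=.2995; print(t); plan(t,p[2],1)
c=grab('side','side1'); save(c,'side13.png',(200,130,300,210),8)
c=grab('scene','scene1'); save(c,'scene13.png',(175,160,285,240),7)
"
```

```text
[0.51473556 0.01751852 0.2995    ]
pos [0.5199 0.0618 0.3002] own [-0.0678  0.0886  0.2102] yaw -0.1102 rv deg [-0.11 -0.08  0.12] clock 16.45 F [ 0.5  0.  -1.8] w 0.22570037327583206
[-0.01, 0.89, 0.01, -0.02, -0.02, 0.02]
```

View pics/side13.png

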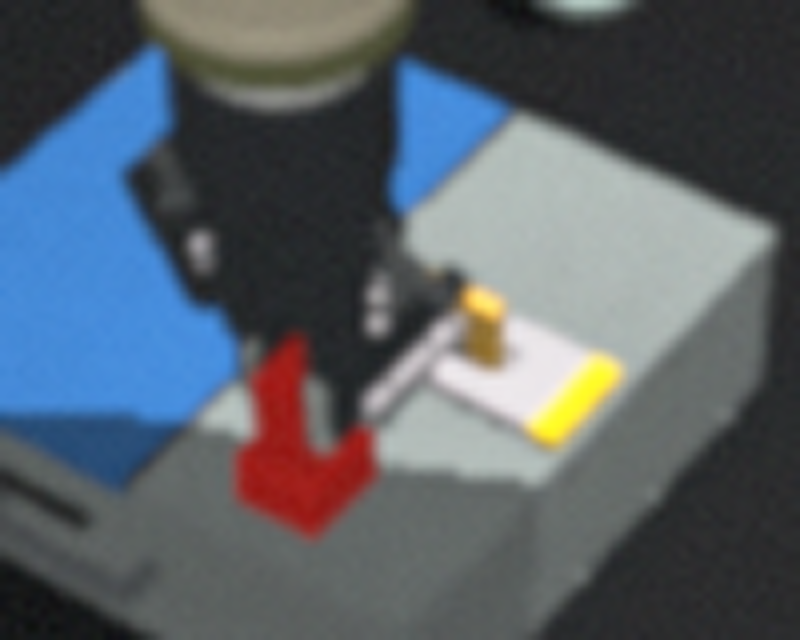

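View pics/scene13.png

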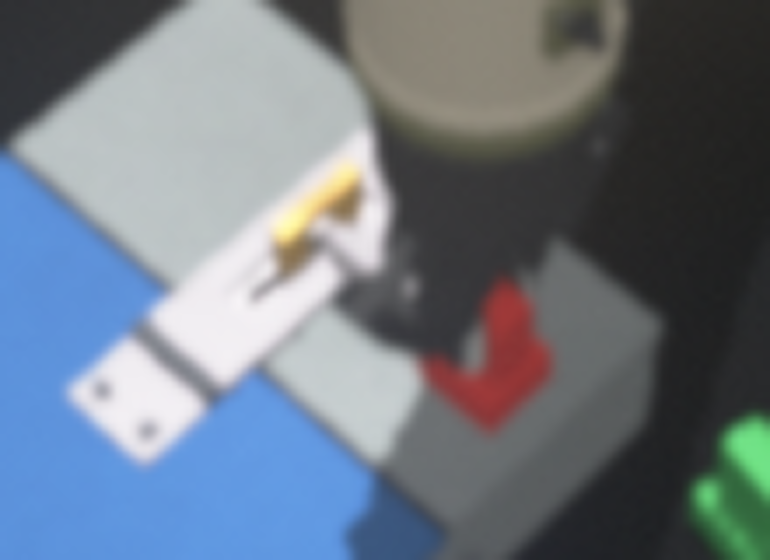

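The tip is at the window's mouth, lined up (scene (322,226)), with no contact force. I'll keep going in small steps and watch the force.

Call:
servo_tool --motion '[[[0,0.1,0.01,0,-0.02,0.02],[0,0.1,0,0,0,0],[0,0.1,0,0,0,0]]]'

```text
clock: 16.85
position: [0.5181, 0.0481, 0.2997]
ee_rot: [0.999, -0.054, -0.0, -0.002]
ft_force: [1.0, -0.5, -0.9]
grip_width: 0.223
```

```bash
python3 -c "
from plan import *
t=wd(-.068,.044); t[2]=.2995; plan(t,p[2],1)"
```

```text
pos [0.5181 0.0481 0.2997] own [-0.068   0.0747  0.2097] yaw -0.109 rv deg [-0.17  0.02  0.19] clock 16.85 F [ 1.  -0.5 -0.9] w 0.22331712755604044
[-0.0, 0.61, 0.0, -0.03, 0.0, 0.04]
```

Call:
servo_tool --motion '[[[0,0.12,0,-0.02,0,0.02],[0,0.12,0,0,0,0.01],[0,0.12,0,0,0,0],[0,0.1,0,0,0,0],[0,0.05,0,0,0,0],[0,0,0,0,0,0]]]'

```text
clock: 17.45
position: [0.515, 0.0189, 0.2996]
ee_rot: [0.998, -0.057, -0.0, -0.0]
ft_force: [0.6, 0.7, -1.3]
grip_width: 0.224
```

```bash
python3 -c "
from plan import *
t=wd(-.068,.044); t[2]=.2985; plan(t,p[2],1)
c=grab('side','side1'); save(c,'side14.png',(200,130,300,210),8)
c=grab('scene','scene1'); save(c,'scene14.png',(175,160,285,240),7)
"
```

```text
pos [0.515  0.0189 0.2996] own [-0.0679  0.0454  0.2096] yaw -0.1139 rv deg [-0.03  0.02 -0.09] clock 17.45 F [ 0.6  0.7 -1.3] w 0.22424838766958435
[-0.0, 0.03, 0.02, -0.01, 0.0, -0.02]
```

View pics/side14.png

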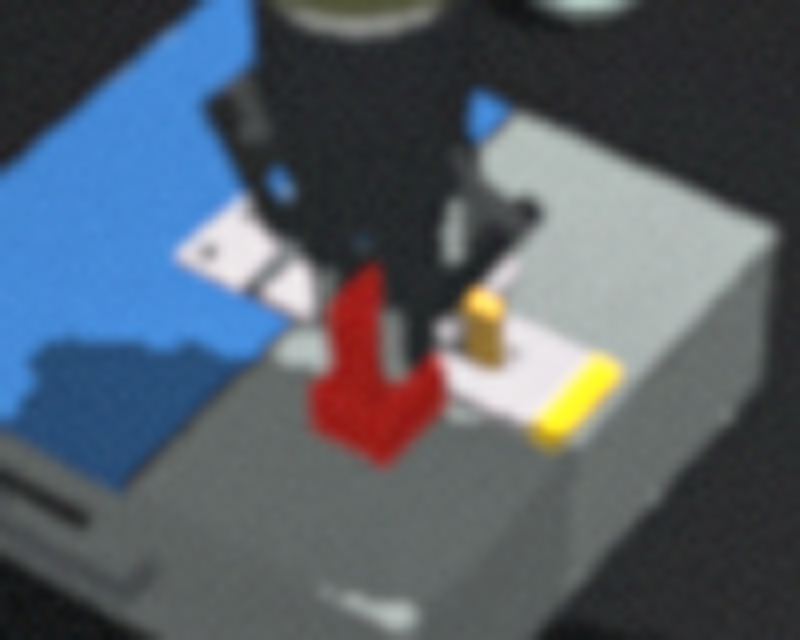

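View pics/scene14.png

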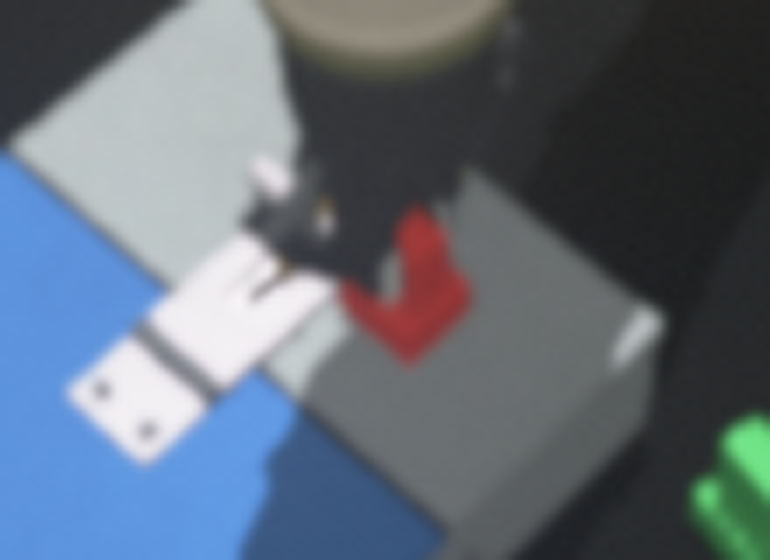

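The shaft has come out beyond the staple (scene (268,172)). Now I'll lower the foot onto the deck and push gently until the head touches the strap.

Call:
servo_tool --motion '[[[0,0.04,0.02,0,0,0],[0,0.04,0.02,0,0,0],[0,0.04,0,0,0,0]]]'

```text
clock: 17.85
position: [0.5145, 0.0153, 0.2984]
ee_rot: [0.998, -0.055, 0.0, -0.001]
ft_force: [-0.6, 0.7, -2.4]
grip_width: 0.224
```

Call:
servo_tool --motion '[[[0,0.05,0,0,0,0],[0,0,0,0,0,0]]]'

```text
clock: 18.05
position: [0.5142, 0.0132, 0.2984]
ee_rot: [0.998, -0.055, 0.0, -0.002]
ft_force: [-0.6, 3.0, 0.1]
grip_width: 0.227
```

```bash
python3 -c "
from plan import *
t=wd(-.068,.042); t[2]=.2983; plan(t,p[2],1)"
```

```text
pos [0.5142 0.0132 0.2984] own [-0.068   0.0397  0.2084] yaw -0.1099 rv deg [-0.22 -0.04  0.14] clock 18.05 F [-0.6  3.   0.1] w 0.22741900206195972
[0.0, -0.05, 0.0, -0.04, -0.01, 0.03]
```

Contact felt at 3 N with the head at own y ≈ 40 mm (42 mm nominal). Release.

Call:
servo_tool --motion '[[[0,0,0,0,0,0],[0,0,0,0,0,0],[0,0,0,0,0,0],[0,0,0,0,0,0],[0,0,0,0,0,0]]]' --jaw 60

```text
clock: 18.55
position: [0.5145, 0.0122, 0.2986]
ee_rot: [0.998, -0.055, 0.001, -0.001]
ft_force: [0.9, -0.3, -0.5]
grip_width: 0.766
```

Call:
servo_tool --motion '[[[0,0,-0.2,0,0,0],[0,0,-0.4,0,0,0],[0,0,-0.6,0,0,0],[0,-0.2,-0.7,0,0,0],[0,-0.4,-0.5,0,0,0],[0,-0.6,-0.2,0,0,0],[0,-0.6,0,0,0,0],[0,-0.6,0,0,0,0],[0,-0.3,0,0,0,0],[0,0,0,0,0,0]]]'

```text
clock: 19.55
position: [0.5288, 0.1502, 0.4421]
ee_rot: [0.998, -0.057, 0.003, -0.002]
ft_force: [-0.1, 0.4, -0.4]
grip_width: 0.764
```

```bash
python3 -c "
from plan import *
plan([.5,.1,.4],p[2],1)
c=grab('side','side9'); save(c,'side15.png',(170,90,310,210),5.5)
c=grab('scene','scene9'); save(c,'scene15.png',(125,150,285,290),4.5)
c=grab('wrist','wrist9'); save(c,'wrist15.png',None,1.5)
"
```

```text
pos [0.5288 0.1502 0.4421] own [-0.0689  0.1775  0.3521] yaw -0.1134 rv deg [-0.23 -0.36 -0.06] clock 19.55 F [-0.1  0.4 -0.4] w 0.7636714945906101
[-0.46, 1.07, 0.83, -0.05, -0.07, -0.01]
```

View pics/side15.png

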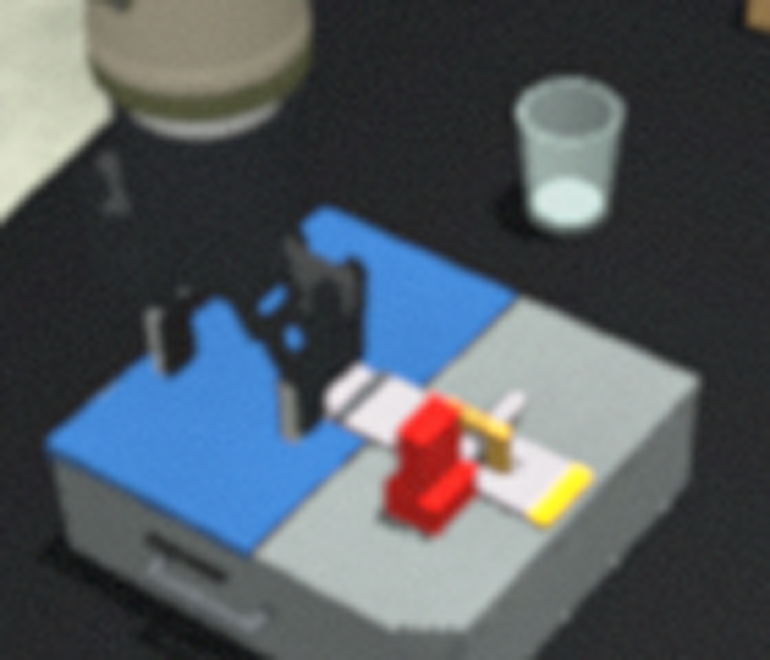

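View pics/scene15.png

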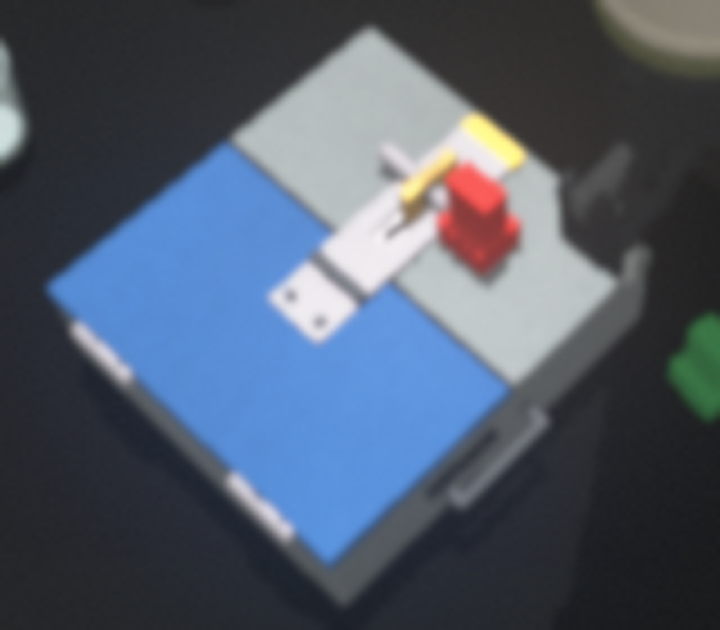

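View pics/wrist15.png

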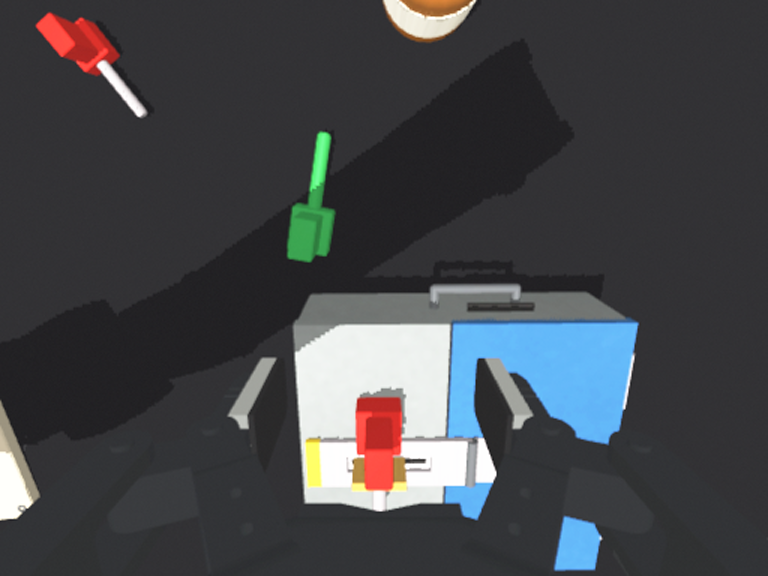

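The pin stands on the deck, through the staple, with its head at the strap's edge and its tip out the far side: scene (392,155), side (515,397). One numeric check before handing in.

```bash
python3 -c "
from plan import *
def P(o,s,u,v): return ((u+.5)/s-.5+o[0],(v+.5)/s-.5+o[1])
sc,si,w=load('scene9'),load('side9'),load('wrist9')
a=lambda u,v:P((125,150),4.5,u,v); b=lambda u,v:P((170,90),5.5,u,v)
print('fin',own(tri(sc,a(475,188),si,b(438,418))[0]), own(onz(sc,*a(475,188),.156)),own(onz(si,*b(438,418),.156)))
print('tip',own(tri(sc,a(387,150),si,b(517,396))[0]))
g=lambda u,v,z: own(onz(w,*P((0,0),1.5,u,v),z))
print('wrist fin far edge(y+)',g(380,418,.156),'fin near',g(378,488,.156),'strap edge',g(340,438,.096),'foot back',g(379,400,.114),'tip band',g(306,460,.096))
print(status.get_obs()['ft_force'])
order.hand_in()"
```

```text
fin [-0.07022163  0.03816252  0.06098054] [-0.06680327  0.0431814   0.066     ] [-0.07336363  0.03901143  0.066     ]
tip [-0.06887492 -0.03830174  0.01833221]
wrist fin far edge(y+) [-0.06696218  0.08266912  0.066     ] fin near [-0.06859624  0.02625772  0.066     ] strap edge [-0.10022368  0.02458416  0.006     ] foot back [-0.06754468  0.07100619  0.024     ] tip band [-0.12969201  0.00309835  0.006     ]
[-0.00963407 -0.61504065 -0.51638027]
the job is handed in; nothing more can be done
```

I shut the hasp over the staple, pushed the larger red pin through the loop from the +y side until its head met the strap, released it and handed the job in. Total time was about 20 s.

**Hasp:** The closed fingers pushed the strap down until it lay flat on the deck, with 48 N measured at the wrist at the end of the push. All later pictures show it still flat with the staple through its slot.

**Staple:** By sight it stands about 8 mm forward of its nominal point (own x about -68 mm). The fixed cameras and the wrist camera agreed on this within 1 mm. The pin went in with no noticeable side force.

**Pin after release:**
- The head first touched the strap at 3 N, with the measured position at about 40 mm; nominal is 42 mm.
- Across the views the head lies 38 to 43 mm from the staple, and own x lies between -67 and -73 mm. That spread is the camera accuracy at this resolution. The tip is about 38 mm out beyond the staple.
- One wrist-view reading of the fin's far edge (83 mm) did not fit. I had misread the head's lower edge as the fin edge, so I ignored it.
- The scene and side views show the foot flat on the deck and the gripper clear.

**Bottles and beaker:** I saw no sign that any of them moved, but I did not measure their positions again at the end.

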